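Turn over two printed dental models and reject the one without its magnet boss

ROBOT

A 6-joint arm with a two-finger parallel gripper is mounted at the origin on the work surface. World frame = base frame: x ahead of the robot, y to its left, z up, the work surface at z = 0. Lengths are in m, angles in degrees, forces in N, time in s.
With the tool pointing down it reaches from about 0.25 to 0.725 m from the base axis. Payload 9.7 kg.
Tool frame: the origin (TCP) lies at the very end of the fingers, on their centre line; the grasp point (between the pads) lies 19 mm behind it (bot.hold_point_z is the distance from the TCP to the grasp point, in m); z points along the fingers, y is the line along which they close (so a half turn about z gives the same grasp; the last joint's range is limited). The gripper opens to 85 mm and grips with 20 to 120 N. Pads are 22 mm wide; open, the fingers measure 114 mm over their backs; the gripper's body (76 mm by 85 mm) begins 54 mm behind the grasp point. The pads swing forward as they close: fully open they stand 13 mm farther back than shut.
Start: joints at [-69.844, 4.979, 10.078, 95.1, 0, 90], TCP at [0.19, -0.516, 0.231] pointing down, gripper open.
Joint ranges: [-179.16, 179.16], [-48.56, 103.87], [-65.8, 70.77], [-126.05, 130.52], [-82.76, 87.17], [-180, 180]. Speed limits (degrees/s): [127.2, 127.2, 147.25, 180, 180, 180].

INTERFACE

Orientations are given as [roll, pitch, yaw] about the fixed x, y, z axes, in that order (R = Rz(yaw) Ry(pitch) Rx(roll)).
In Python, from workcell import bot gives the robot as it stands.
- The arm moves only by the tool play_rows, never from a script. Its argument "targets" is a list of rows, each an object with "grip": the closure in counts, from 0 (fully open) to 255 (shut); "linear": the shift along the world's x, y, z in cm, a list of three; "delta_rot": the turn, a rotation vector about the world's x, y, z in rad, a list of three. A call has 1 to 10 rows; each row is the pose to reach, as a shift and turn from the pose commanded when the call began; what a row does not reach only later rows make up. A row lasts 1/10 s, in which the tool goes at most 50 mm and 8.59 degrees, less where a joint would pass 70% of its speed; a pose out of reach is approached as far as the arm can. A call with a gripper value outside its range is refused whole. The fingers move at their own pace and stop on an object; "force" is the grip in N (left out, the last holds). Time passes only in rows, so rows that repeat a pose let the fingers close. It gives the time, the measured TCP pose, the force, the opening and the grip force at its end, in the units of the state.
- bot.get_obs(): the state, without advancing time (a new reading comes with each control period).
- bot.camera(name): name is "side" or "top"; returns a dict with "color" (400x640x3 uint8, red, green, blue), "range_z" (400x640 float32, m along the optical axis (not along the pixel's ray), 0 where there is no reading), "fov_y" (degrees; the focal length in pixels is half the picture's height over the tangent of half this angle, whatever the lens; pixels are square), "cx", "cy" (the principal point, pixels), "dist_coeffs" ([k1, k2, p1, p2, k3] as OpenCV has them; the pictures are not rectified), "world_to_cam" (4x4, takes a point from world to camera coordinates). Camera axes: x right, y up, looking along -z (the intrinsics and any distortion apply to the point x, -y, -z); pixel columns grow to the right and rows downward; lengths in m; the calibration is good to about 2 mm. A picture is of the moment at which its call begins.
- bot.job_done(): hands the job in; it is judged then, once.
Trained networks look in a picture, given as the dict that the camera call returned (one of the last four; its "shot" number tells which), for a name from the list of things; names that differ only in an ending like _2 or _b are one class to them, and where a whole thing is asked for, a point or a joint stands for the part that bears it (a point fixed in the world has none). Each returns a list of dicts, best first, with "conf" (0 to 1); they miss things now and then, are a little off and sometimes report something else, mostly with a low value. They report only what shows in the picture. A call takes as long as a camera call. They do not tell look-alikes from the thing itself.
- bot.search_frame(picture, target): "box" ([left, top, right, bottom] in pixels, round what is visible of it).
- bot.trace(picture, target): "pixels" (400x640 bool, what is visible of it) and "box" ([left, top, right, bottom] in pixels, round what is visible of it).
- bot.pinpoint(picture, target): "pixel" ([column, row] in pixels: a listed point, or the origin of a listed thing).
The state is a dict: "time": time; "q": joint angles; "qd": joint speeds; "joint_efforts": joint torques, N m; "ee_pos": TCP position; "tcp_rot": TCP orientation; "wrist_force": force on the tool from outside, world axes, zero at the start; "torque": the same for the moment, N m; "opening": finger opening in m; "grasp_force": force on a finger pad.
Only numpy, scipy, OpenCV 4.12 (cv2) and the standard library are available. Lean on these libraries where they do the work, as an engineer would, in place of code of your own. Each camera call takes 0.05 s, during which the arm holds its last target. There are 200 camera calls.

TASK

Two freshly printed dental models stand teeth up on the dark rubber bench mat. Turn each one over onto its teeth to inspect its hollow underside: leave the one that has the round magnet boss lying teeth down on the mat, and put the one whose boss is missing into the empty grey case pan, also teeth down so that the fault shows. The teeth are brittle, so lay the models down under control, without dropping them or letting them topple, and leave everything else on the bench as it is.

Things in the scene. Friction and masses are not known exactly. Their poses are not given: they have to be found in the camera images.
- model_a_mid (a point): Tan resin dental model to turn over, 70 g: base 58 mm wide (its y), 52 deep (its x), 24 high, with a horseshoe of teeth 36 high in all. This point: its centre, 18 mm up. z points from underside to teeth (up at start), x from heel to front. Sides y=+-29 flat and parallel from the heel to x=+6, then it narrows to a 20 mm front at x=+26. Model_a or model_b has the boss: see boss or look
- model_b_mid (a point): The other model to turn over: same outside, size and axes as model_a. Heel of both: flat square-cut face at x=-26 mm from the centre, 24 mm high, on which a model can stand by itself. The teeth end level, so a model also lies flat on them. The underside is hollow, 18 mm deep inside 4 mm walls; one model has the boss in it, the other has an empty hollow
- boss (a point): Centre of the free end of the magnet boss (round, 18 mm diameter, 10 mm bore) in the middle of the hollow underside of the sound model, 15 mm from that model's centre towards its underside, 3 mm inside the rim. The model it belongs to is the sound one; the other is the reject
- mat: Dark grey rubber bench mat, 270 mm (its x) by 360 mm (its y), 3 mm thick, fixed; origin at the centre of its underside on the bench. Both models start on it
- pan: Empty grey plastic case pan for rejects, fixed, left or right of the mat: 240 mm (its x) by 165 mm (its y), 35 mm high, walls and floor 4 mm thick; origin at the centre of its underside on the bench. The flat steel instrument tray on the other side of the mat is not to be used
- checked: A third model, already checked by someone else, with a boss: lies teeth down, underside up, on the bench beyond the mat. Not to be moved. Origin at the centre of its underside (36 mm up); same size as the others
- handpiece_1: Metal dental handpiece, 105 mm long, 20 mm thick, lying along the steel tray; leave alone. Origin under its middle
- handpiece_2: Second, like handpiece_1, beside it; leave alone
- dappen: White ceramic dish, 34 mm across, 22 mm high, on the far part of the mat between the models; leave alone. Origin under its centre
- lab_brush: Small flat brush, 145 mm long along x, 8 mm high, beside the mat's left (+y) edge; leave alone. Origin under its middle
- wax_knife: Wax knife with wooden handle, 175 mm long along x, 9 mm high, beside the mat's right (-y) edge; leave alone. Origin under its middle
- monomer: Amber bottle, 48 mm across, 85 mm high, beyond the mat at the right; leave alone. Origin under its centre
There are look-alikes about, which are no part of the job. Leave any pink look-alike of the part that bears model_b_mid alone.

How it is judged (in metres and radians):
At the end, for the whole second after the job is handed in: The model with the boss lies teeth down (within 8 degrees) flat on the mat, its centre over the mat; the model without the boss lies teeth down (within 8 degrees) flat on the floor of the case pan; both are released and at rest (angle between each of model_a_mid, model_b_mid's own z axis and vertical above 3 rad and height (world z) of model_a_mid between 0.017 and 0.026 m and x of model_a_mid in the frame of mat between -0.135 and 0.135 m and y of model_a_mid in the frame of mat between -0.18 and 0.18 m and height (world z) of model_b_mid between 0.018 and 0.027 m and x of model_b_mid in the frame of pan between -0.1 and 0.1 m and y of model_b_mid in the frame of pan between -0.065 and 0.065 m and linear speed of each of model_a, model_b below 0.02 m/s); the robot touches nothing.
It fails at once if a model is dropped or let topple: it moves faster than 0.4 m/s while no finger touches it ((linear speed of model_a above 0.4 m/s and contact force between model_a and the fingers below 0.05 N) or (linear speed of model_b above 0.4 m/s and contact force between model_b and the fingers below 0.05 N)).
It fails at once if something else on the bench (the checked model, a handpiece, the dish, brush, knife or bottle) is shifted by more than 20 mm (distance of any of checked, handpiece_1, handpiece_2, dappen, lab_brush, wax_knife, monomer from where it was at the start of the episode above 0.02 m).
It also fails if it takes over 69 s, if anything falls off the work surface, if the arm or the gripper's body presses on something with over 40 N, if the wrist force passes 120 N, or if a joint passes its speed limit or range.

## Working session

There is one attempt and no reset: what is moved stays moved. The work goes in short steps, Python scripts to look and compute and a tool call to move; the robot and the scene stay as the last step left them, time stands still between calls to the robot, and variables do not carry over. Pictures are saved under pics/ and viewed, at most 10 in all, crops included, and the job is handed in when it is done.

Besides the shell and the picture viewer there is one more tool, called after "Request:" by a JSON object that holds its "api" and its "payload", one argument or row to a line. play_rows: Moves the arm, as the interface text tells. Its arguments: {"type":"object","properties":{"targets":{"type":"array","items":{"type":"object","properties":{"grip":{"type":"number"},"linear":{"type":"array","items":{"type":"number"}},"delta_rot":{"type":"array","items":{"type":"number"}}}}},"force":{"type":"number"}},"required":["targets"]}

```bash
mkdir -p pics; cat > h.py <<'E'
import numpy as np, cv2
from workcell import bot
def cam(n): return bot.camera(n)
def K(c):
    f=200/np.tan(np.radians(c["fov_y"])/2); return np.array([[f,0,c["cx"]],[0,f,c["cy"]],[0,0,1.]])
def rays(c,px):
    return cv2.undistortPoints(np.array(px,float).reshape(-1,1,2),K(c),np.array(c["dist_coeffs"],float)).reshape(-1,2)
def inv(c): return np.linalg.inv(np.array(c["world_to_cam"]))
def atz(c,px,z):
    r=rays(c,px); M=inv(c); d=np.c_[r[:,0],-r[:,1],-np.ones(len(r))]@M[:3,:3].T; o=M[:3,3]
    return o+d*((z-o[2])/d[:,2])[:,None]
def cloud(c,mask):
    v,u=np.nonzero(mask&(c["range_z"]>0)); z=c["range_z"][v,u]; r=rays(c,np.c_[u,v]); M=inv(c)
    return np.c_[r[:,0]*z,-r[:,1]*z,-z]@M[:3,:3].T+M[:3,3]
def proj(c,P):
    M=np.array(c["world_to_cam"]);p=np.atleast_2d(P)@M[:3,:3].T+M[:3,3];p=p*[1,-1,-1]
    return cv2.projectPoints(p,np.zeros(3),np.zeros(3),K(c),np.array(c["dist_coeffs"],float))[0].reshape(-1,2)
def save(c,n,box=None,s=1):
    im=c["color"][...,::-1]
    if box: im=im[box[1]:box[3],box[0]:box[2]]
    cv2.imwrite("pics/"+n,cv2.resize(im,None,fx=s,fy=s,interpolation=cv2.INTER_CUBIC))
E
python3 - <<'E'
from h import *
np.set_printoptions(precision=4,suppress=True)
t=cam("top");s=cam("side")
save(t,"t0.png");save(s,"s0.png")
print(bot.hold_point_z, inv(t)[:3,3],inv(s)[:3,3])
for c,n in((t,"top"),(s,"side")):
    for k in["model_a_mid","boss","mat","pan","checked","dappen"]:
        print(n,k,[(np.round(d["pixel"]).tolist(),round(d["conf"],2),atz(c,[d["pixel"]],{"model_a_mid":.021,"checked":.036,"boss":.006}.get(k,0))[0].round(3).tolist()) for d in bot.pinpoint(c,k)])
    for d in bot.trace(c,"model_a_mid"):
        P=cloud(c,d["pixels"]); print(d["box"],d["conf"],P.min(0),P.max(0),np.median(P,0), c["color"][d["pixels"]].mean(0))
E
```

```text
0.0187 [ 0.3899 -0.0165  1.1208] [0.2171 0.6464 0.5197]
top model_a_mid [([264.0, 232.0], 0.83, [0.456, 0.109, 0.021])]
top boss [([268.0, 228.0], 0.58, [0.467, 0.099, 0.006])]
top mat [([308.0, 211.0], 0.81, [0.512, 0.001, 0.0])]
top pan [([444.0, 219.0], 0.56, [0.491, -0.341, 0.0])]
top checked [([288.0, 110.0], 0.79, [0.762, 0.053, 0.036]), ([351.0, 210.0], 0.56, [0.509, -0.103, 0.036])]
top dappen [([295.0, 173.0], 0.55, [0.607, 0.034, 0.0])]
[255.0, 220.5, 282.9, 245.0] 0.89 [0.4224 0.071  0.0024] [0.4829 0.1279 0.0431] [0.4539 0.0978 0.0294] [113.2494  98.1315  78.    ]
side model_a_mid [([329.0, 252.0], 0.83, [0.456, 0.104, 0.021])]
side boss [([332.0, 256.0], 0.86, [0.454, 0.094, 0.006])]
side mat [([322.0, 229.0], 0.58, [0.518, 0.011, 0.0])]
side pan [([373.0, 173.0], 0.68, [0.505, -0.324, 0.0]), ([277.0, 310.0], 0.34, [0.483, 0.271, 0.0])]
side checked [([229.0, 199.0], 0.74, [0.763, 0.045, 0.036])]
side dappen [([373.0, 175.0], 0.71, [0.501, -0.312, 0.0]), ([282.0, 228.0], 0.62, [0.605, 0.049, 0.0])]
[318.0, 237.4, 349.9, 266.8] 0.84 [0.4195 0.0383 0.0002] [0.4989 0.1309 0.0408] [0.4495 0.1101 0.0264] [95.4639 84.8147 67.8232]
```

View pics/t0.png

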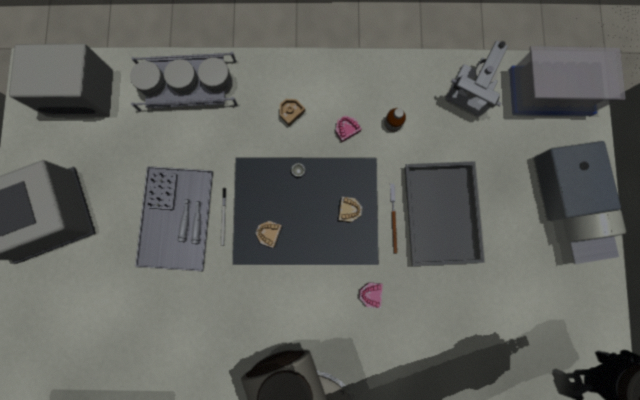

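View pics/s0.png

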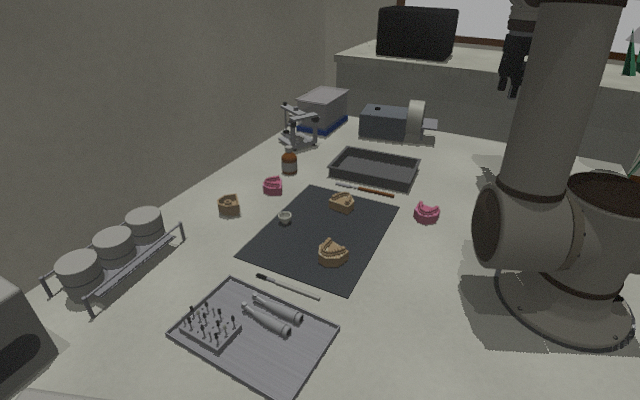

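The top view shows two tan models on the mat at (268,234) and (350,209). Possible mistakes are the pink ones at (347,127) and (371,294) and the checked tan one at (290,111). I choose the two tan ones on the mat. The pan is on the right at (444,213), the steel tray on the left and the dish at (298,170). Next I measure the poses.

```bash
cat > pose.py <<'E'
from h import *
from scipy.optimize import minimize
from scipy.spatial import cKDTree
OUT=np.array([[-26,-29],[6,-29],[26,-10],[26,10],[6,29],[-26,29]])/1000.
def tan(c):
    h=cv2.cvtColor(c["color"],cv2.COLOR_RGB2HSV); return (h[...,0]>5)&(h[...,0]<28)&(h[...,1]>50)&(h[...,2]>40)
def blob(c,center,r=28):
    m=tan(c).astype(np.uint8); y,x=np.mgrid[:400,:640]; m[(x-center[0])**2+(y-center[1])**2>r*r]=0
    n,l,s,_=cv2.connectedComponentsWithStats(m); return l==1+np.argmax(s[1:,4])
E
python3 - <<'E'
from pose import *
np.set_printoptions(precision=4,suppress=True)
t=cam("top")
for nm,px in(("L",(268,234)),("R",(350,209))):
    m=blob(t,px); P=cloud(t,m)
    best=None
    # silhouette fit: project 3D prism (base 24 high) + compare masks
    S=4
    def render(v):
        x,y,a=v; R=np.array([[np.cos(a),-np.sin(a)],[np.sin(a),np.cos(a)]])
        pts=[]
        q=OUT@R.T+[x,y]
        Q=np.r_[np.c_[q,np.full(6,.003)],np.c_[q,np.full(6,.027)]]
        # teeth horseshoe roughly inset 3mm up to 39
        q2=(OUT*0.85)@R.T+[x,y]; Q=np.r_[Q,np.c_[q2,np.full(6,.036)]]
        u=proj(t,Q); im=np.zeros((80*S,80*S),np.uint8)
        h=cv2.convexHull(((u-np.array(px)+40)*S+S/2).round().astype(np.int32)); cv2.fillPoly(im,[h],255)
        return cv2.resize(im,(80,80),interpolation=cv2.INTER_AREA)/255.
    tgt=m[px[1]-40:px[1]+40,px[0]-40:px[0]+40].astype(float)
    c=np.median(P,0)
    for a in np.radians(np.arange(0,360,30)):
        r=minimize(lambda v:np.abs(render([v[0]/100,v[1]/100,v[2]])-tgt).sum(),[c[0]*100,c[1]*100,a],method="Nelder-Mead",options=dict(initial_simplex=[[c[0]*100,c[1]*100,a],[c[0]*100+1,c[1]*100,a],[c[0]*100,c[1]*100+1,a],[c[0]*100,c[1]*100,a+.4]]))
        if best is None or r.fun<best.fun: best=r
    print(nm,best.x*[10,10,57.3],best.fun,m.sum(),P[:,2].max())
save(t,"t1.png",(235,155,385,260),5)
for k in["pan","mat"]:
  d=bot.search_frame(t,k)[0]["box"];print(k,d,atz(t,[[d[0],d[1]],[d[2],d[3]]],.035 if k=="pan" else .003))
print(bot.get_obs())
E
```

```text
L [455.611  101.9755  73.4124] 75.09019607843138 409 0.04538246463922002
R [ 512.1781 -101.5168  245.2107] 126.64313725490196 337 0.04506961489580541
pan [382.5, 110.5, 407.0, 131.4] [[ 0.7618 -0.1857  0.035 ]
 [ 0.7078 -0.2462  0.035 ]]
mat [232.0, 157.6, 379.6, 268.0] [[ 0.6462  0.195   0.003 ]
 [ 0.3694 -0.1758  0.003 ]]
{'time': 0.95, 'q': array([-69.8417,   4.9784,  10.0783,  95.0997,   0.0001,  90.001 ]), 'qd': array([-0.0631, -0.0044, -0.0469, -0.0446, -0.0281, -0.0369]), 'joint_efforts': array([  0.0001, -52.0097,  46.4873,   0.0014,  -0.0002,   0.    ]), 'ee_pos': array([ 0.1895, -0.5163,  0.2313]), 'tcp_rot': array([179.9997,  -0.0001,  20.1573]), 'wrist_force': array([-0.1504,  1.0091, -0.4998]), 'torque': array([0.0349, 0.0055, 0.0399]), 'grasp_force': 0.0, 'opening': 0.08508889161317709}
```

View pics/t1.png

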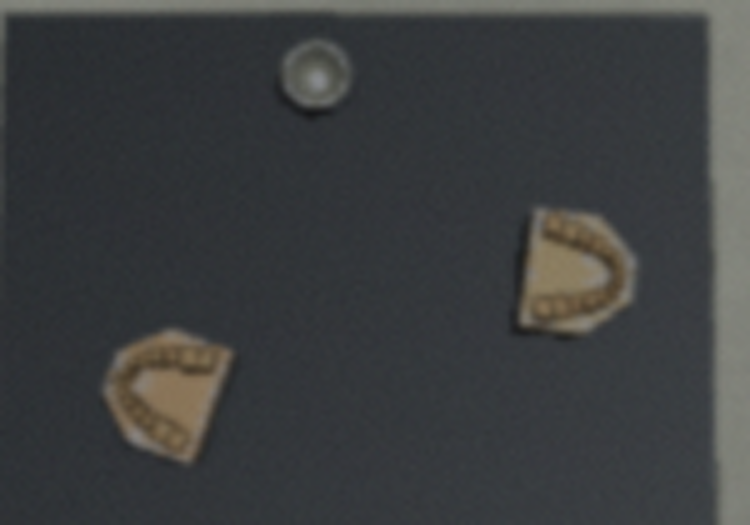

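The crop shows the L model with its heel edge at (232,352)-(190,462) and its front to the left (+y). The R model has its heel at (540,208)-(520,325) and its front to the right (-y). R's mask was poor, so I fit again with a brightness mask.

```bash
cat >> pose.py <<'E'
def bright(c,px,r=30,th=75):
    m=(c["color"].max(2)>th).astype(np.uint8); y,x=np.mgrid[:400,:640]; m[(x-px[0])**2+(y-px[1])**2>r*r]=0
    n,l,s,_=cv2.connectedComponentsWithStats(m); l=(l==1+np.argmax(s[1:,4])).astype(np.uint8)
    return cv2.morphologyEx(l,cv2.MORPH_CLOSE,np.ones((3,3)))>0
def fit(c,m,z0,z1,a0,zt=None,sc=.85):
    v,u=np.nonzero(m); px=np.array([int(u.mean()),int(v.mean())]); S=4
    def render(w):
        x,y,a=w; R=np.array([[np.cos(a),-np.sin(a)],[np.sin(a),np.cos(a)]]); q=OUT@R.T+[x,y]
        Q=np.r_[np.c_[q,np.full(6,z0)],np.c_[q,np.full(6,z1)]]
        if zt: Q=np.r_[Q,np.c_[(OUT*sc)@R.T+[x,y],np.full(6,zt)]]
        k=proj(c,Q); im=np.zeros((80*S,80*S),np.uint8)
        cv2.fillPoly(im,[cv2.convexHull(((k-px+40)*S+S/2).round().astype(np.int32))],255)
        return cv2.resize(im,(80,80),interpolation=cv2.INTER_AREA)/255.
    tgt=m[px[1]-40:px[1]+40,px[0]-40:px[0]+40].astype(float); p=atz(c,[px],(z0+z1)/2)[0]; best=None
    for a in a0+np.radians([-25,-12,0,12,25]):
        s=np.array([p[0]*100,p[1]*100,a])
        r=minimize(lambda v:np.abs(render([v[0]/100,v[1]/100,v[2]])-tgt).sum(),s,method="Nelder-Mead",options=dict(initial_simplex=[s,s+[.7,0,0],s+[0,.7,0],s+[0,0,.2]]))
        if best is None or r.fun<best.fun: best=r
    return best.x*[10,10,57.2958],best.fun,int(m.sum())
E
python3 - <<'E'
from pose import *
np.set_printoptions(precision=2,suppress=True)
t=cam("top");s=cam("side")
print(t["color"][215,310],t["color"][243,262])
for px,a in(((268,234),1.24),((350,209),-1.74)):
    for th in(70,80): print(fit(t,bright(t,px,th=th),.003,.027,a,.036))
for px,a in(((332,252),1.24),((342,202),-1.74)):
    print(fit(s,blob(s,px),.003,.027,a,.038))
z=t["range_z"]; 
# pan: rim by height
P=cloud(t,np.ones((400,640),bool)); k=(P[:,2]>.029)&(P[:,2]<.041)&(P[:,1]<-.21)&(P[:,1]>-.47)&(P[:,0]>.33)&(P[:,0]<.68)
print(cv2.minAreaRect((P[k,:2]*1000).astype(np.float32)),k.sum())
E
```

```text
[50 54 57] [114 110 108]
(array([455.86, 102.42,  71.02]), np.float64(24.72941176470588), 493)
(array([456.11, 102.29,  69.29]), np.float64(23.917647058823526), 467)
(array([ 513.48, -104.81,  -98.99]), np.float64(29.19607843137255), 485)
(array([ 513.81, -104.41,  -98.4 ]), np.float64(24.113725490196078), 461)
(array([455.08, 102.69,  69.72]), np.float64(80.85098039215686), 642)
(array([ 511.19,  -98.46, -100.2 ]), np.float64(43.576470588235296), 431)
((504.255859375, -332.4172058105469), (251.2155303955078, 177.95050048828125), 2.478823661804199) 1353
```

```bash
cat > go.py <<'E'
from h import *
from scipy.spatial.transform import Rotation as Ro
def tgt(gp,yaw,tilt,ry=None):
    y=np.radians(yaw if ry is None else ry)
    R=Ro.from_rotvec(np.radians(tilt)*np.array([-np.sin(y),np.cos(y),0]))*Ro.from_euler("xyz",[180,0,yaw],degrees=True)
    return np.array(gp)+R.as_matrix()[:,2]*bot.hold_point_z,R
def delta(gp,yaw,tilt,o=None,ry=None):
    o=o or bot.get_obs(); p,R=tgt(gp,yaw,tilt,ry); R0=Ro.from_euler("xyz",o["tcp_rot"],degrees=True)
    return ((p-o["ee_pos"])*100).round(2).tolist(),(R*R0.inv()).as_rotvec().round(4).tolist(),(p*1000).round(1)
E
python3 - <<'E'
from go import *
X=np.array([.342,.940,0]);c=np.array([.456,.1025,0])
g=c-.004*X+[0,0,.024]
d0=tgt(g,70,45)[1].as_matrix()[:,2]; print(d0)
print(delta(g-.10*d0,70,45)); print(d0*10)
E
```

```text
[-0.24184476 -0.66446302 -0.70710678]
([28.47, 66.91, -14.98], [-0.5732, 0.5718, 0.8236], array([474.3, 152.8,  81.5]))
[-2.41844763 -6.64463024 -7.07106781]
```

Request:
{"api": "play_rows", "payload": {
  "targets": [
    {"grip": 0, "linear": [28.5, 66.9, 0], "delta_rot": [0, 0, 0]},
    {"grip": 0, "linear": [28.5, 66.9, 0], "delta_rot": [0, 0, 0]},
    {"grip": 0, "linear": [28.5, 66.9, 0], "delta_rot": [0, 0, 0.4]},
    {"grip": 0, "linear": [28.5, 66.9, 0], "delta_rot": [-0.573, 0.572, 0.824]},
    {"grip": 0, "linear": [28.5, 66.9, 0], "delta_rot": [-0.573, 0.572, 0.824]},
    {"grip": 0, "linear": [28.5, 66.9, 0], "delta_rot": [-0.573, 0.572, 0.824]},
    {"grip": 0, "linear": [28.5, 66.9, 0], "delta_rot": [-0.573, 0.572, 0.824]},
    {"grip": 0, "linear": [28.5, 66.9, 0], "delta_rot": [-0.573, 0.572, 0.824]},
    {"grip": 0, "linear": [28.5, 66.9, 0], "delta_rot": [-0.573, 0.572, 0.824]},
    {"grip": 0, "linear": [28.5, 66.9, 0], "delta_rot": [-0.573, 0.572, 0.824]}
  ],
  "force": 40
}}

```text
time: 2.05
ee_pos: [0.3633, -0.1115, 0.231]
tcp_rot: [177.2, 37.0, 61.0]
wrist_force: [0.7, -1.3, 0.6]
opening: 0.0854
grasp_force: 0.0
```

Request:
{"api": "play_rows", "payload": {
  "targets": [
    {"grip": 0, "linear": [0, 0, 0], "delta_rot": [0, 0, 0]}
  ]
}}

```text
time: 2.15
ee_pos: [0.3651, -0.1062, 0.2275]
tcp_rot: [177.8, 37.2, 62.1]
wrist_force: [-0.8, -0.9, -0.6]
opening: 0.0854
grasp_force: 0.0
```

```bash
cat > L1.py <<'E'
from go import *
X=np.array([.342,.940,0]);c=np.array([.456,.1025,0])
g=c-.004*X+[0,0,.024]
d0=tgt(g,70,45)[1].as_matrix()[:,2]
print(delta(g-.10*d0,70,45), delta(g,70,45))
E
python3 L1.py
```

```text
([10.92, 25.89, -14.6], [-0.1133, 0.0823, 0.1121], array([474.3, 152.8,  81.5])) ([8.5, 19.25, -21.67], [-0.1133, 0.0823, 0.1121], array([450.1,  86.3,  10.8]))
```

Request:
{"api": "play_rows", "payload": {
  "targets": [
    {"grip": 0, "linear": [10.9, 25.9, -2], "delta_rot": [-0.113, 0.082, 0.112]},
    {"grip": 0, "linear": [10.9, 25.9, -2], "delta_rot": [-0.113, 0.082, 0.112]},
    {"grip": 0, "linear": [10.9, 25.9, -2], "delta_rot": [-0.113, 0.082, 0.112]},
    {"grip": 0, "linear": [10.9, 25.9, -2], "delta_rot": [-0.113, 0.082, 0.112]},
    {"grip": 0, "linear": [10.9, 25.9, -2], "delta_rot": [-0.113, 0.082, 0.112]},
    {"grip": 0, "linear": [10.9, 25.9, -2], "delta_rot": [-0.113, 0.082, 0.112]},
    {"grip": 0, "linear": [10.9, 25.9, -14.6], "delta_rot": [-0.113, 0.082, 0.112]},
    {"grip": 0, "linear": [10.9, 25.9, -14.6], "delta_rot": [-0.113, 0.082, 0.112]},
    {"grip": 0, "linear": [10.9, 25.9, -14.6], "delta_rot": [-0.113, 0.082, 0.112]},
    {"grip": 0, "linear": [10.9, 25.9, -14.6], "delta_rot": [-0.113, 0.082, 0.112]}
  ]
}}

```text
time: 3.15
ee_pos: [0.4705, 0.1449, 0.0806]
tcp_rot: [179.7, 45.0, 68.8]
wrist_force: [-0.3, 0.2, 0.4]
opening: 0.0853
grasp_force: 0.0
```

```bash
python3 L1.py; python3 - <<'E'
from h import *
c=cam("side"); save(c,"s1.png",(220,150,440,310),3)
E
```

```text
([0.38, 0.79, 0.09], [0.0008, 0.0032, 0.0168], array([474.3, 152.8,  81.5])) ([-2.04, -5.85, -6.99], [0.0008, 0.0032, 0.0168], array([450.1,  86.3,  10.8]))
```

View pics/s1.png

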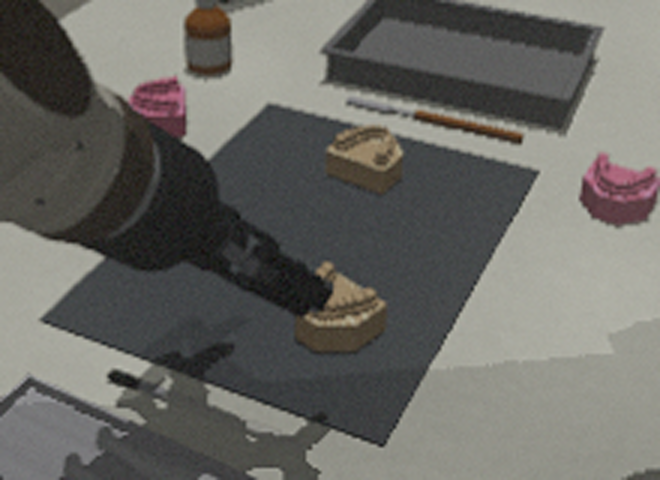

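Request:
{"api": "play_rows", "payload": {
  "targets": [
    {"grip": 0, "linear": [-0.2, -0.3, -1.6], "delta_rot": [0, 0, 0.017]},
    {"grip": 0, "linear": [-0.8, -2.0, -3], "delta_rot": [0, 0, 0.017]},
    {"grip": 0, "linear": [-1.3, -3.5, -4.5], "delta_rot": [0, 0, 0.017]},
    {"grip": 0, "linear": [-1.7, -4.9, -6], "delta_rot": [0, 0, 0.017]},
    {"grip": 0, "linear": [-2.04, -5.85, -6.9], "delta_rot": [0, 0, 0.017]},
    {"grip": 0, "linear": [-2.04, -5.85, -6.9], "delta_rot": [0, 0, 0.017]}
  ]
}}

```text
time: 3.8
ee_pos: [0.4516, 0.0867, 0.0164]
tcp_rot: [179.3, 44.7, 69.5]
wrist_force: [0.1, 0.5, 0.6]
opening: 0.0852
grasp_force: 0.0
```

```bash
python3 L1.py; python3 - <<'E'
from pose import *
c=cam("side"); save(c,"s2.png",(220,150,440,310),3)
t=cam("top"); save(t,"t2.png",(210,175,330,275),5)
E
```

```text
([2.27, 6.61, 6.5], [-0.0025, 0.0096, 0.0004], array([474.3, 152.8,  81.5])) ([-0.15, -0.04, -0.57], [-0.0025, 0.0096, 0.0004], array([450.1,  86.3,  10.8]))
```

View pics/s2.png

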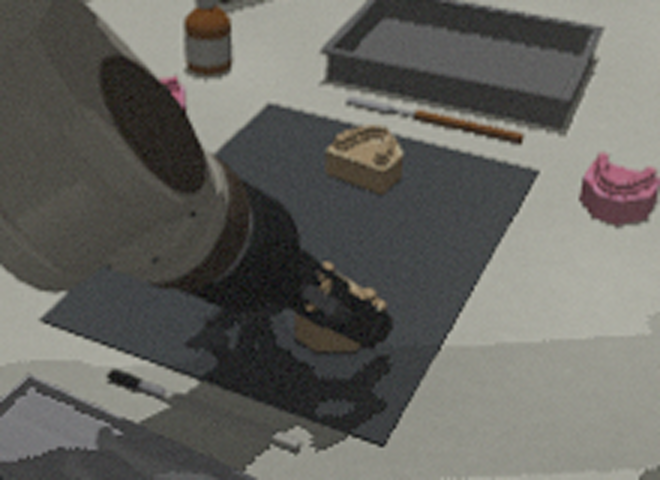

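The near finger straddles the model's near side, with its tip at about (380,330) in the crop. I close now.

Request:
{"api": "play_rows", "payload": {
  "targets": [
    {"grip": 0, "linear": [-0.1, 0, -0.4], "delta_rot": [0, 0, 0]},
    {"grip": 0, "linear": [-0.1, 0, -0.4], "delta_rot": [0, 0, 0]},
    {"grip": 200, "linear": [-0.1, 0, -0.4], "delta_rot": [0, 0, 0]},
    {"grip": 200, "linear": [-0.1, 0, -0.4], "delta_rot": [0, 0, 0]},
    {"grip": 200, "linear": [-0.1, 0, -0.4], "delta_rot": [0, 0, 0]},
    {"grip": 200, "linear": [-0.1, 0, -0.4], "delta_rot": [0, 0, 0]},
    {"grip": 200, "linear": [-0.1, 0, -0.4], "delta_rot": [0, 0, 0]},
    {"grip": 200, "linear": [-0.1, 0, -0.4], "delta_rot": [0, 0, 0]},
    {"grip": 200, "linear": [-0.1, 0, -0.4], "delta_rot": [0, 0, 0]}
  ]
}}

```text
time: 4.8
ee_pos: [0.4504, 0.0877, 0.0113]
tcp_rot: [179.4, 44.7, 69.6]
wrist_force: [1.5, 2.1, 5.6]
opening: 0.0571
grasp_force: 43.3
```

```bash
python3 - <<'E'
from go import *
o=bot.get_obs(); R0=Ro.from_euler("xyz",o["tcp_rot"],degrees=True).as_matrix()
g=o["ee_pos"]-R0[:,2]*bot.hold_point_z
X=np.array([.342,.940,0]);c=np.array([.456,.1025,0])
print(g,"gx",(g-c)@X)
print(delta(g*[1,1,0]+[0,0,.080],70,-45)); print(delta(g*[1,1,0]+[0,0,.080],70,0)); print(delta(g*[1,1,0]+[0,0,.029+(g-c)@X],70,-45))
E
```

```text
[0.45483361 0.10006159 0.02457923] gx -0.0026910136925254614
([0.89, 2.48, 5.55], [1.474, -0.5289, 0.0048], array([459.4, 112.5,  66.8]))
([0.44, 1.24, 5.0], [0.7362, -0.2596, 0.0016], array([454.8, 100.1,  61.3]))
([0.89, 2.48, 0.18], [1.474, -0.5289, 0.0048], array([459.4, 112.5,  13.1]))
```

Request:
{"api": "play_rows", "payload": {
  "targets": [
    {"grip": 200, "linear": [0, 0, 2], "delta_rot": [0, 0, 0]},
    {"grip": 200, "linear": [0, 0, 4], "delta_rot": [0, 0, 0]},
    {"grip": 200, "linear": [0, 0, 5.3], "delta_rot": [0, 0, 0]},
    {"grip": 200, "linear": [0.1, 0.2, 5.5], "delta_rot": [0.12, -0.043, 0]},
    {"grip": 200, "linear": [0.2, 0.4, 5.5], "delta_rot": [0.24, -0.086, 0]},
    {"grip": 200, "linear": [0.2, 0.6, 5.4], "delta_rot": [0.37, -0.13, 0]},
    {"grip": 200, "linear": [0.3, 0.8, 5.2], "delta_rot": [0.49, -0.174, 0]},
    {"grip": 200, "linear": [0.4, 1.0, 5.1], "delta_rot": [0.61, -0.217, 0]},
    {"grip": 200, "linear": [0.5, 1.2, 5.0], "delta_rot": [0.736, -0.26, 0]}
  ]
}}

```text
time: 5.7
ee_pos: [0.4556, 0.0998, 0.0616]
tcp_rot: [179.9, -0.3, 70.0]
wrist_force: [-0.5, -0.8, -1.0]
opening: 0.0568
grasp_force: 42.8
```

Request:
{"api": "play_rows", "payload": {
  "targets": [
    {"grip": 200, "linear": [0.1, 0.2, 0], "delta_rot": [0.12, -0.044, 0]},
    {"grip": 200, "linear": [0.2, 0.4, 0.1], "delta_rot": [0.245, -0.088, 0]},
    {"grip": 200, "linear": [0.2, 0.6, 0.2], "delta_rot": [0.37, -0.13, 0]},
    {"grip": 200, "linear": [0.3, 0.8, 0.3], "delta_rot": [0.49, -0.177, 0]},
    {"grip": 200, "linear": [0.4, 1.0, 0.4], "delta_rot": [0.61, -0.22, 0]},
    {"grip": 200, "linear": [0.45, 1.24, 0.5], "delta_rot": [0.738, -0.268, 0]},
    {"grip": 200, "linear": [0.45, 1.24, 0.5], "delta_rot": [0.738, -0.268, 0]},
    {"grip": 200, "linear": [0.45, 1.24, 0.5], "delta_rot": [0.738, -0.268, 0]},
    {"grip": 200, "linear": [0.45, 1.24, 0.5], "delta_rot": [0.738, -0.268, 0]}
  ]
}}

```text
time: 6.6
ee_pos: [0.4603, 0.112, 0.0665]
tcp_rot: [-179.9, -44.8, 69.9]
wrist_force: [0.9, 0.5, -0.4]
opening: 0.0572
grasp_force: 42.8
```

```bash
python3 - <<'E'
from go import *
o=bot.get_obs(); R0=Ro.from_euler("xyz",o["tcp_rot"],degrees=True).as_matrix()
g=o["ee_pos"]-R0[:,2]*bot.hold_point_z
print(g); print(delta(g*[1,1,0]+[0,0,.0273],70,-45))
c=cam("side"); save(c,"s3.png",(260,180,420,300),4)
E
```

```text
[0.45577739 0.09963494 0.07975693]
([0.0, 0.0, -5.24], [0.0027, -0.0021, -0.0], array([460.3, 112.1,  14.1]))
```

View pics/s3.png

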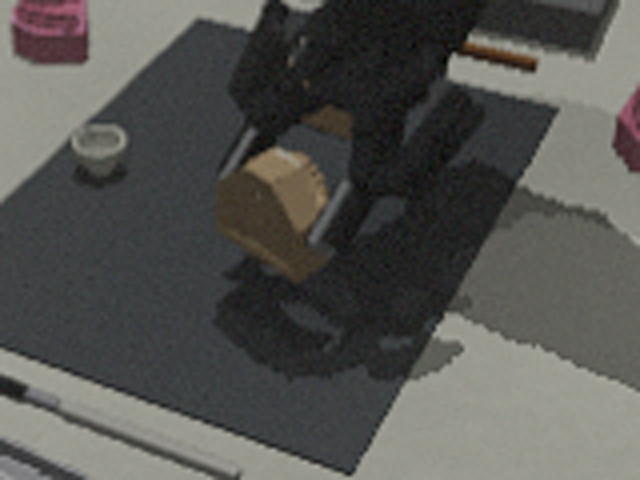

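```bash
python3 - <<'E'
from go import *
np.set_printoptions(precision=1,suppress=True,linewidth=180)
for n in("side","top"):
    c=cam(n)
    P=cloud(c,np.ones((400,640),bool)); col=c["color"][c["range_z"]>0].astype(int)
    g=np.array([.4558,.0996,.0798]); k=(np.linalg.norm(P-g,axis=1)<.06)&(col[:,0]-col[:,2]>12)
    q=(P[k]-g)*1000; X=np.array([.342,.940,0]);Y=np.array([-.94,.342,0])
    L=np.c_[q@X,q@Y,q[:,2]]
    print(n,k.sum(),L.min(0),L.max(0))
    i=np.argsort(L[:,2]); print(L[i][::max(1,len(i)//25)])
    # plane normals via coarse fit of X vs (Y,Z) front-most
E
python3 - <<'E'
import sys; sys.path.insert(0,'.')
E
```

```text
side 648 [-22.  -29.5 -25.6] [22.9 30.6 44.7]
[[ 20.4 -10.3 -25.6]
 [ 19.4  17.6 -22.9]
 [  7.4 -14.8 -22. ]
 [ 10.6 -26.6 -21.6]
 [ 20.9  10.5 -21.1]
 [  3.7  27.5 -20.7]
 [  5.  -23.4 -20.2]
 [ 17.3 -25.6 -17.6]
 [ 21.5  25.  -14.8]
 [ 21.9 -26.8 -10.7]
 [ 14.4 -25.7  -6.2]
 [ 15.2  -1.5  -2.9]
 [  3.8 -19.   -0.3]
 [ 11.5 -25.8   2.4]
 [-10.   18.7   5.3]
 [ 18.    6.8   8.1]
 [ 20.5  20.4   9.5]
 [ 17.7  23.   11.8]
 [  1.6  29.2  14.3]
 [ 13.5  18.7  17.2]
 [  7.   15.   19.2]
 [-10.4  -2.   21.5]
 [  6.3  11.3  24.2]
 [ 21.8  -9.5  25.8]
 [ 17.3   5.5  26.6]
 [ 19.6  -0.4  27. ]]
top 410 [-14.1 -28.9 -18. ] [22.2 29.7 31.9]
[[ -3.9  27.8 -18. ]
 [-11.4  23.2  -3.6]
 [-13.1 -18.9   1.6]
 [ 15.   28.4   5.7]
 [-13.8  13.1   8.7]
 [ 10.2 -24.4  10.3]
 [ 13.  -25.7  11.6]
 [ 14.2 -22.7  12.9]
 [ 11.8 -23.4  14.3]
 [ 16.1  22.   15.7]
 [  1.7 -17.1  17.5]
 [ 12.3  18.3  18. ]
 [ -1.4  15.7  19. ]
 [ -0.2  18.6  20.1]
 [ -3.1   0.8  20.7]
 [ 14.7 -14.4  21.6]
 [  2.3 -14.   22.6]
 [ 11.5 -13.   23.7]
 [ -4.8  10.   24.6]
 [ 12.6 -10.   25.1]
 [ -7.3  -2.8  26.3]
 [  3.7   6.1  26.9]
 [  7.4   2.7  27.5]
 [  5.  -10.2  27.9]
 [  5.1   1.9  28.5]
 [  1.   -6.7  29.8]]
```

```bash
python3 - <<'E'
from go import *
np.set_printoptions(precision=1,suppress=True,linewidth=180)
c=cam("side")
P=cloud(c,np.ones((400,640),bool))
q=(P-[.4558,.0996,.0798])*1000; X=np.array([.342,.940,0]);Y=np.array([-.94,.342,0])
L=np.c_[q@X,q@Y,q[:,2]]
r=np.hypot(L[:,1],L[:,2]-2.7); k=(r<10)&(abs(L[:,0])<25)
print(k.sum()); print(np.c_[L[k],r[k]][np.argsort(r[k])][::3])
for k in ("boss","checked"): print(k,[(np.array(d["pixel"]).round().tolist(),round(d["conf"],2)) for d in bot.pinpoint(c,k)], proj(c,np.array([.4558,.0996,.0825])+X*.018))
E
```

```text
56
[[18.   1.2  5.   2.6]
 [16.1 -3.4 -0.9  5. ]
 [13.8  5.5  2.7  5.5]
 [17.4  0.8 -3.   5.7]
 [16.6 -0.3  8.5  5.8]
 [18.3  4.3  6.9  6. ]
 [18.3 -1.5  8.7  6.2]
 [11.6  6.2  2.   6.3]
 [18.9 -6.4  1.4  6.5]
 [18.7 -6.7  3.6  6.8]
 [17.6  6.5  5.3  7. ]
 [11.  -3.1  9.1  7.2]
 [17.8  4.1 -3.5  7.4]
 [18.4 -7.   5.8  7.7]
 [16.5 -0.5 10.8  8.1]
 [16.2  8.   0.4  8.4]
 [11.2  8.7  0.6  8.9]
 [18.8 -6.5 -3.8  9.2]
 [14.4 -5.1 -5.3  9.5]]
boss [([325.0, 232.0], 0.82)] [[324.6 231.7]]
checked [([230.0, 200.0], 0.61)] [[324.6 231.7]]
```

Request:
{"api": "play_rows", "payload": {
  "targets": [
    {"grip": 200, "linear": [0, 0, -1.5], "delta_rot": [0, 0, 0]},
    {"grip": 200, "linear": [0, 0, -3], "delta_rot": [0, 0, 0]},
    {"grip": 200, "linear": [0, 0, -4], "delta_rot": [0, 0, 0]},
    {"grip": 200, "linear": [0, 0, -4.6], "delta_rot": [0, 0, 0]},
    {"grip": 200, "linear": [0, 0, -5.0], "delta_rot": [0, 0, 0]},
    {"grip": 200, "linear": [0, 0, -5.1], "delta_rot": [0, 0, 0]},
    {"grip": 200, "linear": [0, 0, -5.15], "delta_rot": [0, 0, 0]},
    {"grip": 200, "linear": [0, 0, -5.15], "delta_rot": [0, 0, 0]}
  ]
}}

```text
time: 7.7
ee_pos: [0.4601, 0.112, 0.0151]
tcp_rot: [-179.9, -45.0, 69.9]
wrist_force: [-1.6, 1.5, 1.3]
opening: 0.057
grasp_force: 42.9
```

Boss found at X≈18 mm in the hollow, and the network puts it at pixel (325,232) where I predicted it, so L is the sound model. I set it down on its heel.

Request:
{"api": "play_rows", "payload": {
  "targets": [
    {"grip": 200, "linear": [0, 0, -0.05], "delta_rot": [0, 0, 0]},
    {"grip": 200, "linear": [0, 0, -0.05], "delta_rot": [0, 0, 0]},
    {"grip": 200, "linear": [0, 0, -0.05], "delta_rot": [0, 0, 0]}
  ]
}}

```text
time: 8.0
ee_pos: [0.4603, 0.1121, 0.0151]
tcp_rot: [-179.9, -45.0, 69.9]
wrist_force: [-2.2, 0.2, 6.5]
opening: 0.057
grasp_force: 43.4
```

Request:
{"api": "play_rows", "payload": {
  "targets": [
    {"grip": 200, "linear": [0, 0, -0.05], "delta_rot": [0, 0, 0]},
    {"grip": 200, "linear": [0, 0, -0.05], "delta_rot": [0, 0, 0]},
    {"grip": 200, "linear": [0, 0, -0.05], "delta_rot": [0, 0, 0]}
  ]
}}

```text
time: 8.3
ee_pos: [0.4605, 0.1122, 0.0151]
tcp_rot: [-180.0, -45.1, 69.9]
wrist_force: [-2.9, -0.4, 9.1]
opening: 0.0573
grasp_force: 43.7
```

Request:
{"api": "play_rows", "payload": {
  "targets": [
    {"grip": 200, "linear": [0, 0, -0.05], "delta_rot": [0, 0, 0]},
    {"grip": 200, "linear": [0, 0, -0.05], "delta_rot": [0, 0, 0]},
    {"grip": 200, "linear": [0, 0, -0.05], "delta_rot": [0, 0, 0]}
  ]
}}

```text
time: 8.6
ee_pos: [0.4607, 0.1123, 0.015]
tcp_rot: [-180.0, -45.1, 70.0]
wrist_force: [-4.8, -1.2, 12.4]
opening: 0.0575
grasp_force: 44.1
```

Request:
{"api": "play_rows", "payload": {
  "targets": [
    {"grip": 200, "linear": [0, 0, 0.08], "delta_rot": [0, 0, 0]},
    {"grip": 90, "linear": [0, 0, 0.08], "delta_rot": [0, 0, 0]},
    {"grip": 75, "linear": [0, 0, 0.08], "delta_rot": [0, 0, 0]},
    {"grip": 65, "linear": [0, 0, 0.08], "delta_rot": [0, 0, 0]},
    {"grip": 40, "linear": [0, 0, 0.08], "delta_rot": [0, 0, 0]},
    {"grip": 0, "linear": [0, 0, 0.08], "delta_rot": [0, 0, 0]},
    {"grip": 0, "linear": [0, 0, 0.08], "delta_rot": [0, 0, 0]},
    {"grip": 0, "linear": [0, 0, 0.08], "delta_rot": [0, 0, 0]}
  ]
}}

```text
time: 9.4
ee_pos: [0.4597, 0.112, 0.0137]
tcp_rot: [-179.8, -45.0, 69.9]
wrist_force: [0.2, -0.0, -0.3]
opening: 0.0857
grasp_force: 0.0
```

Request:
{"api": "play_rows", "payload": {
  "targets": [
    {"grip": 0, "linear": [-0.3, -0.7, 0.7], "delta_rot": [0, 0, 0]},
    {"grip": 0, "linear": [-1.2, -3.3, 3.5], "delta_rot": [0, 0, 0]},
    {"grip": 0, "linear": [-2.4, -6.6, 7], "delta_rot": [0, 0, 0]},
    {"grip": 0, "linear": [-2.8, -8, 9], "delta_rot": [0, 0, 0]},
    {"grip": 0, "linear": [-2.8, -8, 12], "delta_rot": [0, 0, 0]},
    {"grip": 0, "linear": [-2.8, -8, 12], "delta_rot": [0, 0, 0]}
  ]
}}

```text
time: 10.0
ee_pos: [0.4334, 0.0308, 0.1373]
tcp_rot: [179.7, -45.0, 70.1]
wrist_force: [0.0, 0.1, -1.0]
opening: 0.0859
grasp_force: 0.0
```

```bash
cat > stand.py <<'E'
from go import *
def stand(g,yaw,cams=("side","top")):
    a=np.radians(yaw);X=np.array([np.cos(a),np.sin(a),0]);Y=np.array([-np.sin(a),np.cos(a),0])
    for n in cams:
        c=cam(n); P=cloud(c,np.ones((400,640),bool)); col=c["color"][c["range_z"]>0].astype(int)
        q=(P-np.array(g))*1000; L=np.c_[q@X,q@Y,P[:,2]*1000]
        k=(np.abs(L[:,:2])<45).all(1)&(L[:,2]>6)&(L[:,2]<65)&(col[:,0]-col[:,2]>12); L=L[k]
        print(n,k.sum(),"p2",np.percentile(L,2,axis=0),"p98",np.percentile(L,98,axis=0))
        rim=L[(L[:,0]>np.percentile(L[:,0],98)-4)]
        if len(rim)>20:
            A=np.c_[rim[:,1],rim[:,2],np.ones(len(rim))]; s=np.linalg.lstsq(A,rim[:,0],rcond=None)[0]; print("rim yaw/tilt deg",np.degrees(np.arctan(s[:2])),"x",np.median(rim[:,0]),len(rim))
    return c
E
python3 - <<'E'
from stand import *
np.set_printoptions(precision=1,suppress=True)
g=[.4558,.0996,0]
stand(g,70)
print(bot.get_obs()["ee_pos"])
E
```

```text
side 610 p2 [-13.  -26.9   6.2] p98 [21.6 29.  55.5]
rim yaw/tilt deg [-0.1  0.1] x 20.17148853412924 143
top 365 p2 [-14.3 -26.8  16.6] p98 [20.5 27.5 58. ]
rim yaw/tilt deg [-0.7  0.2] x 18.76329618314304 48
[0.4 0.  0.1]
```

L stands square on its heel. Next I regrasp it from the underside side.

```bash
cat > L2.py <<'E'
from go import *
a=np.radians(70);X=np.array([np.cos(a),np.sin(a),0]);Y=np.array([-np.sin(a),np.cos(a),0])
g=np.array([.4558,.0996,0])+.0075*X+.0005*Y+[0,0,.026]
d0=tgt(g,70,45)[1].as_matrix()[:,2]
print(delta(g-.10*d0,70,45), delta(g,70,45))
E
python3 L2.py
```

```text
([4.55, 12.91, -5.04], [-1.4753, 0.5368, 0.0013], array([477.6, 160.8,  83.5])) ([2.13, 6.27, -12.12], [-1.4753, 0.5368, 0.0013], array([453.4,  94.4,  12.8]))
```

Request:
{"api": "play_rows", "payload": {
  "targets": [
    {"grip": 0, "linear": [2, 5, 3], "delta_rot": [-0.12, 0.044, 0]},
    {"grip": 0, "linear": [4.5, 12.9, 3], "delta_rot": [-0.7, 0.255, 0]},
    {"grip": 0, "linear": [4.5, 12.9, 3], "delta_rot": [-1.475, 0.537, 0]},
    {"grip": 0, "linear": [4.5, 12.9, 3], "delta_rot": [-1.475, 0.537, 0]},
    {"grip": 0, "linear": [4.5, 12.9, 3], "delta_rot": [-1.475, 0.537, 0]},
    {"grip": 0, "linear": [4.5, 12.9, 3], "delta_rot": [-1.475, 0.537, 0]},
    {"grip": 0, "linear": [4.5, 12.9, 3], "delta_rot": [-1.475, 0.537, 0]},
    {"grip": 0, "linear": [4.5, 12.9, 3], "delta_rot": [-1.475, 0.537, 0]},
    {"grip": 0, "linear": [4.5, 12.9, 3], "delta_rot": [-1.475, 0.537, 0]},
    {"grip": 0, "linear": [4.5, 12.9, 3], "delta_rot": [-1.475, 0.537, 0]}
  ]
}}

```text
time: 11.1
ee_pos: [0.4769, 0.1617, 0.1633]
tcp_rot: [-179.9, 35.6, 70.0]
wrist_force: [-0.6, -1.0, -0.2]
opening: 0.0856
grasp_force: 0.0
```

Request:
{"api": "play_rows", "payload": {
  "targets": [
    {"grip": 0, "linear": [0, 0, 0], "delta_rot": [0, 0, 0]},
    {"grip": 0, "linear": [0, 0, 0], "delta_rot": [0, 0, 0]}
  ]
}}

```text
time: 11.3
ee_pos: [0.4765, 0.1617, 0.1613]
tcp_rot: [-179.6, 35.3, 70.2]
wrist_force: [-0.1, -0.3, 0.6]
opening: 0.0853
grasp_force: 0.0
```

```bash
python3 L2.py
```

```text
([0.11, -0.08, -7.78], [-0.1606, 0.0531, 0.0012], array([477.6, 160.8,  83.5])) ([-2.31, -6.73, -14.85], [-0.1606, 0.0531, 0.0012], array([453.4,  94.4,  12.8]))
```

Request:
{"api": "play_rows", "payload": {
  "targets": [
    {"grip": 0, "linear": [0.1, 0, -2], "delta_rot": [-0.14, 0.045, 0]},
    {"grip": 0, "linear": [0.1, 0, -5], "delta_rot": [-0.16, 0.053, 0]},
    {"grip": 0, "linear": [0.1, 0, -7.8], "delta_rot": [-0.16, 0.053, 0]},
    {"grip": 0, "linear": [0.1, 0, -7.8], "delta_rot": [-0.16, 0.053, 0]},
    {"grip": 0, "linear": [-0.5, -1.7, -9.6], "delta_rot": [-0.16, 0.053, 0]},
    {"grip": 0, "linear": [-1.1, -3.4, -11.4], "delta_rot": [-0.16, 0.053, 0]},
    {"grip": 0, "linear": [-1.7, -5.1, -13.1], "delta_rot": [-0.16, 0.053, 0]},
    {"grip": 0, "linear": [-2.1, -6.3, -14.4], "delta_rot": [-0.16, 0.053, 0]},
    {"grip": 0, "linear": [-2.3, -6.7, -14.8], "delta_rot": [-0.16, 0.053, 0]},
    {"grip": 0, "linear": [-2.3, -6.7, -14.8], "delta_rot": [-0.16, 0.053, 0]}
  ]
}}

```text
time: 12.3
ee_pos: [0.4541, 0.0936, 0.018]
tcp_rot: [179.6, 44.7, 69.5]
wrist_force: [0.3, 0.2, 1.3]
opening: 0.085
grasp_force: 0.0
```

```bash
python3 L2.py; python3 -c "
from stand import *
stand([.4558,.0996,0],70,('side',))"
```

```text
([2.34, 6.73, 6.55], [-0.0031, 0.007, 0.0036], array([477.6, 160.8,  83.5])) ([-0.08, 0.08, -0.52], [-0.0031, 0.007, 0.0036], array([453.4,  94.4,  12.8]))
side 165 p2 [-13.54105147 -24.6088359    6.20274437] p98 [21.37668712 29.04397828 55.77188718]
rim yaw/tilt deg [-0.20360157  0.25699985] x 20.168099287844637 46
```

Request:
{"api": "play_rows", "payload": {
  "targets": [
    {"grip": 0, "linear": [0, 0, -0.2], "delta_rot": [0, 0, 0]},
    {"grip": 60, "linear": [0, 0, -0.2], "delta_rot": [0, 0, 0]},
    {"grip": 75, "linear": [0, 0, -0.2], "delta_rot": [0, 0, 0]},
    {"grip": 85, "linear": [0, 0, -0.2], "delta_rot": [0, 0, 0]},
    {"grip": 100, "linear": [0, 0, -0.2], "delta_rot": [0, 0, 0]},
    {"grip": 200, "linear": [0, 0, -0.2], "delta_rot": [0, 0, 0]},
    {"grip": 200, "linear": [0, 0, -0.2], "delta_rot": [0, 0, 0]},
    {"grip": 200, "linear": [0, 0, -0.2], "delta_rot": [0, 0, 0]},
    {"grip": 200, "linear": [0, 0, -0.2], "delta_rot": [0, 0, 0]}
  ]
}}

```text
time: 13.25
ee_pos: [0.454, 0.0941, 0.0141]
tcp_rot: [179.7, 44.9, 69.7]
wrist_force: [0.0, 2.4, 4.9]
opening: 0.0574
grasp_force: 42.4
```

Request:
{"api": "play_rows", "payload": {
  "targets": [
    {"grip": 200, "linear": [0, 0, 2], "delta_rot": [0, 0, 0]},
    {"grip": 200, "linear": [0, 0, 4], "delta_rot": [0, 0, 0]},
    {"grip": 200, "linear": [0, 0, 5.3], "delta_rot": [0, 0, 0]},
    {"grip": 200, "linear": [0.1, 0.2, 5.5], "delta_rot": [0.12, -0.043, 0]},
    {"grip": 200, "linear": [0.2, 0.4, 5.5], "delta_rot": [0.24, -0.086, 0]},
    {"grip": 200, "linear": [0.2, 0.6, 5.4], "delta_rot": [0.37, -0.13, 0]},
    {"grip": 200, "linear": [0.3, 0.8, 5.2], "delta_rot": [0.49, -0.174, 0]},
    {"grip": 200, "linear": [0.4, 1.0, 5.1], "delta_rot": [0.61, -0.217, 0]},
    {"grip": 200, "linear": [0.5, 1.2, 5.0], "delta_rot": [0.736, -0.26, 0]}
  ]
}}

```text
time: 14.15
ee_pos: [0.4592, 0.1063, 0.0644]
tcp_rot: [-179.8, -0.2, 70.0]
wrist_force: [-0.9, -0.5, -1.1]
opening: 0.0574
grasp_force: 42.8
```

Request:
{"api": "play_rows", "payload": {
  "targets": [
    {"grip": 200, "linear": [0.1, 0.2, 0], "delta_rot": [0.12, -0.044, 0]},
    {"grip": 200, "linear": [0.2, 0.4, 0.1], "delta_rot": [0.245, -0.088, 0]},
    {"grip": 200, "linear": [0.2, 0.6, 0.2], "delta_rot": [0.37, -0.13, 0]},
    {"grip": 200, "linear": [0.3, 0.8, 0.3], "delta_rot": [0.49, -0.177, 0]},
    {"grip": 200, "linear": [0.4, 1.0, 0.4], "delta_rot": [0.61, -0.22, 0]},
    {"grip": 200, "linear": [0.45, 1.24, 0.5], "delta_rot": [0.738, -0.268, 0]},
    {"grip": 200, "linear": [0.45, 1.24, 0.5], "delta_rot": [0.738, -0.268, 0]},
    {"grip": 200, "linear": [0.45, 1.24, 0.5], "delta_rot": [0.738, -0.268, 0]},
    {"grip": 200, "linear": [0.45, 1.24, 0.5], "delta_rot": [0.738, -0.268, 0]}
  ]
}}

```text
time: 15.05
ee_pos: [0.4638, 0.1184, 0.0693]
tcp_rot: [-179.6, -44.7, 70.0]
wrist_force: [0.7, 0.2, -1.2]
opening: 0.0574
grasp_force: 42.9
```

```bash
cat > held.py <<'E'
from go import *
def held(yaw,cams=("top","side")):
    o=bot.get_obs(); R0=Ro.from_euler("xyz",o["tcp_rot"],degrees=True).as_matrix(); g=o["ee_pos"]-R0[:,2]*bot.hold_point_z
    a=np.radians(yaw);X=np.array([np.cos(a),np.sin(a),0]);Y=np.array([-np.sin(a),np.cos(a),0]); print("g",g.round(4))
    for n in cams:
        c=cam(n);P=cloud(c,np.ones((400,640),bool)); col=c["color"][c["range_z"]>0].astype(int)
        q=(P-g)*1000; L=np.c_[q@X,q@Y,q[:,2]]; k=(np.abs(L)<50).all(1)&(col[:,0]-col[:,2]>12)&(P[:,2]>.008); L=L[k]
        print(n,k.sum(),np.percentile(L,2,axis=0).round(1),np.percentile(L,98,axis=0).round(1))
        top=L[(L[:,2]>np.percentile(L[:,2],95)-5)]
        s=np.linalg.lstsq(np.c_[top[:,:2],np.ones(len(top))],top[:,2],rcond=None)[0]; print("top slope deg x,y",np.degrees(np.arctan(s[:2])).round(1),"z0",s[2].round(1),len(top))
E
python3 -c "
from held import *
held(70)"
```

```text
g [0.4594 0.106  0.0826]
top 544 [-26.5 -27.9  -7.3] [23.3 28.4 19.5]
top slope deg x,y [-8.7  0.9] z0 15.9 157
side 636 [-24.8 -27.2 -16.6] [25.4 29.3 14.4]
top slope deg x,y [-1.4  1. ] z0 12.3 230
```

Request:
{"api": "play_rows", "payload": {
  "targets": [
    {"grip": 200, "linear": [0, 0, -1.5], "delta_rot": [0, 0, 0]},
    {"grip": 200, "linear": [0, 0, -3], "delta_rot": [0, 0, 0]},
    {"grip": 200, "linear": [0, 0, -4.2], "delta_rot": [0, 0, 0]},
    {"grip": 200, "linear": [0, 0, -4.8], "delta_rot": [0, 0, 0]},
    {"grip": 200, "linear": [0, 0, -5.2], "delta_rot": [0, 0, 0]},
    {"grip": 200, "linear": [0, 0, -5.4], "delta_rot": [0, 0, 0]},
    {"grip": 200, "linear": [0, 0, -5.5], "delta_rot": [0, 0, 0]},
    {"grip": 200, "linear": [0, 0, -5.5], "delta_rot": [0, 0, 0]}
  ]
}}

```text
time: 15.95
ee_pos: [0.4635, 0.1183, 0.0141]
tcp_rot: [-179.6, -44.8, 69.9]
wrist_force: [0.4, -0.3, -0.7]
opening: 0.0573
grasp_force: 42.9
```

Request:
{"api": "play_rows", "payload": {
  "targets": [
    {"grip": 200, "linear": [0, 0, -0.05], "delta_rot": [0, 0, 0]},
    {"grip": 200, "linear": [0, 0, -0.1], "delta_rot": [0, 0, 0]}
  ]
}}

```text
time: 16.15
ee_pos: [0.4635, 0.1183, 0.0131]
tcp_rot: [-179.6, -44.8, 69.9]
wrist_force: [-0.0, -0.4, -1.2]
opening: 0.0573
grasp_force: 42.9
```

Request:
{"api": "play_rows", "payload": {
  "targets": [
    {"grip": 200, "linear": [0, 0, -0.05], "delta_rot": [0, 0, 0]},
    {"grip": 200, "linear": [0, 0, -0.1], "delta_rot": [0, 0, 0]}
  ]
}}

```text
time: 16.35
ee_pos: [0.4637, 0.1184, 0.0125]
tcp_rot: [-179.6, -44.9, 69.9]
wrist_force: [-4.0, -2.8, 8.4]
opening: 0.0574
grasp_force: 43.7
```

```bash
python3 -c "
from held import *
held(70)"
```

```text
g [0.4592 0.106  0.0258]
top 486 [-27.  -27.4  -8.1] [23.4 28.1 19. ]
top slope deg x,y [-8.   0.4] z0 15.4 150
side 595 [-24.8 -27.6  -9.3] [25.1 29.1 14.4]
top slope deg x,y [-2.   0.3] z0 12.3 216
```

Request:
{"api": "play_rows", "payload": {
  "targets": [
    {"grip": 200, "linear": [0, 0, 0.02], "delta_rot": [0, 0, 0]},
    {"grip": 90, "linear": [0, 0, 0.02], "delta_rot": [0, 0, 0]},
    {"grip": 75, "linear": [0, 0, 0.02], "delta_rot": [0, 0, 0]},
    {"grip": 65, "linear": [0, 0, 0.02], "delta_rot": [0, 0, 0]},
    {"grip": 40, "linear": [0, 0, 0.1], "delta_rot": [0, 0, 0]},
    {"grip": 0, "linear": [0, 0, 0.1], "delta_rot": [0, 0, 0]},
    {"grip": 0, "linear": [0, 0, 0.1], "delta_rot": [0, 0, 0]},
    {"grip": 0, "linear": [0, 0, 0.1], "delta_rot": [0, 0, 0]}
  ]
}}

```text
time: 17.25
ee_pos: [0.4633, 0.1183, 0.0127]
tcp_rot: [-179.6, -44.8, 69.9]
wrist_force: [-0.2, -0.6, 0.1]
opening: 0.0856
grasp_force: 0.0
```

Request:
{"api": "play_rows", "payload": {
  "targets": [
    {"grip": 0, "linear": [-0.3, -0.7, 0.7], "delta_rot": [0, 0, 0]},
    {"grip": 0, "linear": [-1.2, -3.3, 3.5], "delta_rot": [0, 0, 0]},
    {"grip": 0, "linear": [-2.4, -6.6, 7], "delta_rot": [0, 0, 0]},
    {"grip": 0, "linear": [-2.8, -8, 11], "delta_rot": [0, 0, 0]},
    {"grip": 0, "linear": [-2.8, -8, 15], "delta_rot": [0, 0, 0]},
    {"grip": 0, "linear": [-2.8, -8, 18], "delta_rot": [0, 0, 0]},
    {"grip": 0, "linear": [-2.8, -8, 18], "delta_rot": [0, 0, 0]}
  ]
}}

```text
time: 17.95
ee_pos: [0.4368, 0.0376, 0.1969]
tcp_rot: [179.9, -44.8, 70.2]
wrist_force: [0.3, -0.3, -0.5]
opening: 0.0853
grasp_force: 0.0
```

```bash
cat > flat.py <<'E'
from go import *
def flat(g):
    c=cam("side");
    for c in(c,cam("top")):
        P=cloud(c,np.ones((400,640),bool)); col=c["color"][c["range_z"]>0].astype(int)
        k=(np.hypot(P[:,0]-g[0],P[:,1]-g[1])<.045)&(col[:,0]-col[:,2]>12)&(P[:,2]>.008)&(P[:,2]<.07); L=P[k]*1000
        top=L[(L[:,2]>np.percentile(L[:,2],95)-5)]
        s=np.linalg.lstsq(np.c_[top[:,:2]-np.array(g[:2])*1000,np.ones(len(top))],top[:,2],rcond=None)[0]; print("slope",np.degrees(np.arctan(s[:2])).round(1),"z",s[2].round(1),len(top),"ctr",((L.min(0)+L.max(0))/2).round(1),"ext",np.ptp(L,axis=0).round(1))
E
cat > R1.py <<'E'
from go import *
a=np.radians(-99);X=np.array([np.cos(a),np.sin(a),0]);c=np.array([.513,-.1035,0])
g=c-.003*X+[0,0,.024]
for yaw in(-99,81):
    tl=45 if yaw==-99 else -45
    d0=tgt(g,yaw,tl)[1].as_matrix()[:,2]
    print(d0*10,delta(g-.10*d0,yaw,tl), delta(g,yaw,tl))
E
python3 -c "
from flat import *
flat([.459,.103])";python3 R1.py; python3 - <<'E'
from pose import *
np.set_printoptions(precision=2,suppress=True)
t=cam("top");s=cam("side"); save(t,"t3.png",(215,140,405,280),4)
print(fit(t,bright(t,(350,209),th=80),.003,.027,-1.74,.036),fit(s,blob(s,(342,202)),.003,.027,-1.74,.038),bot.get_obs()["q"])
E
```

```text
slope [-0.2  0. ] z 37.5 222 ctr [461.9 108.2  24.5] ext [65.  60.9 32.9]
slope [-0.7 -0.3] z 39.7 138 ctr [460.5 106.9  30. ] ext [62.8 60.4 31. ]
[ 1.10615871  6.98401123 -7.07106781] ([6.89, -19.55, -11.14], [0.5245, 2.0607, -2.1233], array([ 504.5, -157.3,   81.5])) ([8.0, -12.56, -18.21], [0.5245, 2.0607, -2.1233], array([515.5, -87.5,  10.8]))
[ 1.10615871  6.98401123 -7.07106781] ([6.89, -19.55, -11.14], [0.002, -0.005, 0.1886], array([ 504.5, -157.3,   81.5])) ([8.0, -12.56, -18.21], [0.002, -0.005, 0.1886], array([515.5, -87.5,  10.8]))
(array([ 513.53, -104.46,  -96.28]), np.float64(38.831372549019605), 462) (array([ 511.38, -100.64,  -98.96]), np.float64(38.4156862745098), 435) [-22.3  -15.76 -22.66  85.99  44.75  86.48]
```

View pics/t3.png

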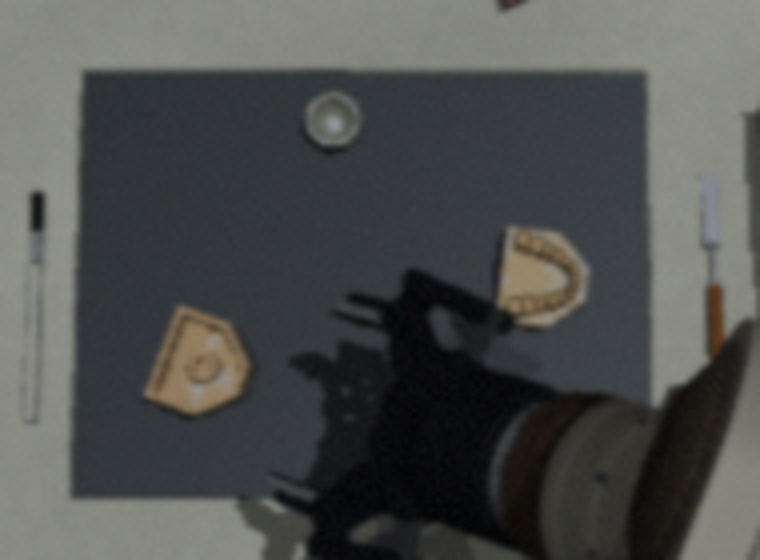

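L lies flat, teeth down, with the boss showing at (205,367) in the crop. R is unmoved at (543,276). I go for R next.

Request:
{"api": "play_rows", "payload": {
  "targets": [
    {"grip": 0, "linear": [2, -5, 0], "delta_rot": [0, 0, 0.1]},
    {"grip": 0, "linear": [4, -10, 0], "delta_rot": [0, 0, 0.19]},
    {"grip": 0, "linear": [6, -15, -1], "delta_rot": [0, 0, 0.19]},
    {"grip": 0, "linear": [6.9, -19.5, -1], "delta_rot": [0, 0, 0.19]},
    {"grip": 0, "linear": [6.9, -19.5, -5], "delta_rot": [0, 0, 0.19]},
    {"grip": 0, "linear": [6.9, -19.5, -9], "delta_rot": [0, 0, 0.19]},
    {"grip": 0, "linear": [6.9, -19.5, -11.1], "delta_rot": [0, 0, 0.19]},
    {"grip": 0, "linear": [6.9, -19.5, -11.1], "delta_rot": [0, 0, 0.19]},
    {"grip": 0, "linear": [6.9, -19.5, -11.1], "delta_rot": [0, 0, 0.19]}
  ]
}}

```text
time: 19.05
ee_pos: [0.504, -0.1562, 0.0816]
tcp_rot: [-179.4, -44.9, 80.7]
wrist_force: [0.6, 1.0, -0.3]
opening: 0.0854
grasp_force: 0.0
```

```bash
python3 R1.py
```

```text
[ 1.10615871  6.98401123 -7.07106781] ([0.05, -0.12, -0.02], [0.3373, 2.1908, -2.2209], array([ 504.5, -157.3,   81.5])) ([1.16, 6.87, -7.09], [0.3373, 2.1908, -2.2209], array([515.5, -87.5,  10.8]))
[ 1.10615871  6.98401123 -7.07106781] ([0.05, -0.12, -0.02], [0.0008, -0.0073, -0.0016], array([ 504.5, -157.3,   81.5])) ([1.16, 6.87, -7.09], [0.0008, -0.0073, -0.0016], array([515.5, -87.5,  10.8]))
```

Request:
{"api": "play_rows", "payload": {
  "targets": [
    {"grip": 0, "linear": [0.3, 1.7, -1.8], "delta_rot": [0, 0, 0]},
    {"grip": 0, "linear": [0.6, 3.4, -3.5], "delta_rot": [0, 0, 0]},
    {"grip": 0, "linear": [0.9, 5, -5.2], "delta_rot": [0, 0, 0]},
    {"grip": 0, "linear": [1.1, 6.3, -6.5], "delta_rot": [0, 0, 0]},
    {"grip": 0, "linear": [1.15, 6.9, -7.05], "delta_rot": [0, 0, 0]},
    {"grip": 0, "linear": [1.15, 6.9, -7.05], "delta_rot": [0, 0, 0]},
    {"grip": 0, "linear": [1.15, 6.9, -7.05], "delta_rot": [0, 0, 0]}
  ]
}}

```text
time: 19.75
ee_pos: [0.5163, -0.0881, 0.0126]
tcp_rot: [-179.7, -44.8, 80.9]
wrist_force: [0.1, -0.8, -0.6]
opening: 0.0853
grasp_force: 0.0
```

Request:
{"api": "play_rows", "payload": {
  "targets": [
    {"grip": 60, "linear": [0, 0, 0], "delta_rot": [0, 0, 0]},
    {"grip": 75, "linear": [0, 0, 0], "delta_rot": [0, 0, 0]},
    {"grip": 85, "linear": [0, 0, 0], "delta_rot": [0, 0, 0]},
    {"grip": 100, "linear": [0, 0, 0], "delta_rot": [0, 0, 0]},
    {"grip": 200, "linear": [0, 0, 0], "delta_rot": [0, 0, 0]},
    {"grip": 200, "linear": [0, 0, 0], "delta_rot": [0, 0, 0]},
    {"grip": 200, "linear": [0, 0, 0], "delta_rot": [0, 0, 0]}
  ]
}}

```text
time: 20.45
ee_pos: [0.5162, -0.0882, 0.012]
tcp_rot: [-179.6, -44.8, 80.8]
wrist_force: [-1.4, -3.2, 6.3]
opening: 0.0571
grasp_force: 41.9
```

```bash
python3 - <<'E'
from go import *
o=bot.get_obs(); R0=Ro.from_euler("xyz",o["tcp_rot"],degrees=True).as_matrix()
g=o["ee_pos"]-R0[:,2]*bot.hold_point_z
a=np.radians(-99);X=np.array([np.cos(a),np.sin(a),0]);c=np.array([.513,-.1035,0])
gx=(g-c)@X
print(o["opening"],o["grasp_force"],g,"gx",gx)
h=g*[1,1,0]
print(delta(h+[0,0,.080],81,0)); print(delta(h+[0,0,.080],81,45)); print(delta(h+[0,0,.029+gx],81,45))
E
```

```text
0.0571188222749158 41.91634356742725 [ 0.51419825 -0.1012742   0.02526688] gx -0.002385841992036822
([-0.2, -1.3, 4.93], [-0.7733, 0.118, 0.0011], array([ 514.2, -101.3,   61.3]))
([-0.41, -2.61, 5.48], [-1.5489, 0.2413, 0.0029], array([ 512.1, -114.3,   66.8]))
([-0.41, -2.61, 0.14], [-1.5489, 0.2413, 0.0029], array([ 512.1, -114.3,   13.4]))
```

Request:
{"api": "play_rows", "payload": {
  "targets": [
    {"grip": 200, "linear": [0, 0, 2], "delta_rot": [0, 0, 0]},
    {"grip": 200, "linear": [0, 0, 4], "delta_rot": [0, 0, 0]},
    {"grip": 200, "linear": [0, 0, 5.3], "delta_rot": [0, 0, 0]},
    {"grip": 200, "linear": [0, -0.2, 5.5], "delta_rot": [-0.13, 0.02, 0]},
    {"grip": 200, "linear": [0, -0.4, 5.5], "delta_rot": [-0.26, 0.04, 0]},
    {"grip": 200, "linear": [-0.1, -0.6, 5.4], "delta_rot": [-0.39, 0.06, 0]},
    {"grip": 200, "linear": [-0.1, -0.9, 5.2], "delta_rot": [-0.52, 0.08, 0]},
    {"grip": 200, "linear": [-0.2, -1.1, 5.1], "delta_rot": [-0.65, 0.1, 0]},
    {"grip": 200, "linear": [-0.2, -1.3, 5.0], "delta_rot": [-0.773, 0.118, 0]}
  ]
}}

```text
time: 21.35
ee_pos: [0.5141, -0.101, 0.0623]
tcp_rot: [179.9, 0.3, 80.9]
wrist_force: [0.2, -0.8, -1.2]
opening: 0.0571
grasp_force: 43.3
```

Request:
{"api": "play_rows", "payload": {
  "targets": [
    {"grip": 200, "linear": [0, -0.2, 0], "delta_rot": [-0.13, 0.02, 0]},
    {"grip": 200, "linear": [-0.1, -0.4, 0.1], "delta_rot": [-0.26, 0.04, 0]},
    {"grip": 200, "linear": [-0.1, -0.6, 0.2], "delta_rot": [-0.39, 0.06, 0]},
    {"grip": 200, "linear": [-0.2, -0.9, 0.3], "delta_rot": [-0.52, 0.08, 0]},
    {"grip": 200, "linear": [-0.2, -1.1, 0.4], "delta_rot": [-0.65, 0.1, 0]},
    {"grip": 200, "linear": [-0.2, -1.3, 0.5], "delta_rot": [-0.776, 0.123, 0]},
    {"grip": 200, "linear": [-0.2, -1.3, 0.5], "delta_rot": [-0.776, 0.123, 0]},
    {"grip": 200, "linear": [-0.2, -1.3, 0.5], "delta_rot": [-0.776, 0.123, 0]},
    {"grip": 200, "linear": [-0.2, -1.3, 0.5], "delta_rot": [-0.776, 0.123, 0]}
  ]
}}

```text
time: 22.25
ee_pos: [0.512, -0.1139, 0.0668]
tcp_rot: [179.9, 44.8, 80.8]
wrist_force: [-0.5, -0.1, 0.2]
opening: 0.0568
grasp_force: 43.3
```

```bash
python3 - <<'E'
from held import *
held(-99)
o=bot.get_obs(); R0=Ro.from_euler("xyz",o["tcp_rot"],degrees=True).as_matrix()
g=o["ee_pos"]-R0[:,2]*bot.hold_point_z
print(delta(g,81,45))
E
```

```text
g [ 0.5141 -0.1009  0.0801]
top 374 [-13.2 -27.6  -4. ] [21.1 27.2 31.4]
top slope deg x,y [3.4 1.5] z0 27.5 123
side 146 [-15.1 -29.6 -24.2] [20.5 21.7 26.2]
top slope deg x,y [-8.  11.2] z0 28.6 13
([0.0, -0.0, 0.0], [-0.0019, 0.0024, 0.0029], array([ 512. , -114.3,   67.3]))
```

Request:
{"api": "play_rows", "payload": {
  "targets": [
    {"grip": 200, "linear": [0, 0, -1.5], "delta_rot": [0, 0, 0]},
    {"grip": 200, "linear": [0, 0, -3], "delta_rot": [0, 0, 0]},
    {"grip": 200, "linear": [0, 0, -4], "delta_rot": [0, 0, 0]},
    {"grip": 200, "linear": [0, 0, -4.5], "delta_rot": [0, 0, 0]},
    {"grip": 200, "linear": [0, 0, -4.8], "delta_rot": [0, 0, 0]},
    {"grip": 200, "linear": [0, 0, -4.9], "delta_rot": [0, 0, 0]},
    {"grip": 200, "linear": [0, 0, -5.0], "delta_rot": [0, 0, 0]},
    {"grip": 200, "linear": [0, 0, -5.0], "delta_rot": [0, 0, 0]}
  ]
}}

```text
time: 23.15
ee_pos: [0.512, -0.1136, 0.0165]
tcp_rot: [180.0, 45.0, 80.9]
wrist_force: [0.1, -0.6, -0.3]
opening: 0.0567
grasp_force: 43.3
```

Request:
{"api": "play_rows", "payload": {
  "targets": [
    {"grip": 200, "linear": [0, 0, -0.05], "delta_rot": [0, 0, 0]},
    {"grip": 200, "linear": [0, 0, -0.1], "delta_rot": [0, 0, 0]},
    {"grip": 200, "linear": [0, 0, -0.1], "delta_rot": [0, 0, 0]}
  ]
}}

```text
time: 23.45
ee_pos: [0.5118, -0.1136, 0.0153]
tcp_rot: [180.0, 45.0, 80.9]
wrist_force: [-0.3, -0.6, -0.4]
opening: 0.0575
grasp_force: 43.3
```

Request:
{"api": "play_rows", "payload": {
  "targets": [
    {"grip": 200, "linear": [0, 0, -0.05], "delta_rot": [0, 0, 0]},
    {"grip": 200, "linear": [0, 0, -0.1], "delta_rot": [0, 0, 0]},
    {"grip": 200, "linear": [0, 0, -0.1], "delta_rot": [0, 0, 0]}
  ]
}}

```text
time: 23.75
ee_pos: [0.5118, -0.1137, 0.0143]
tcp_rot: [180.0, 45.0, 80.9]
wrist_force: [0.1, -0.7, -1.0]
opening: 0.0571
grasp_force: 43.4
```

Request:
{"api": "play_rows", "payload": {
  "targets": [
    {"grip": 200, "linear": [0, 0, -0.05], "delta_rot": [0, 0, 0]},
    {"grip": 200, "linear": [0, 0, -0.1], "delta_rot": [0, 0, 0]},
    {"grip": 200, "linear": [0, 0, -0.1], "delta_rot": [0, 0, 0]}
  ]
}}

```text
time: 24.05
ee_pos: [0.5119, -0.1137, 0.0142]
tcp_rot: [180.0, 45.0, 80.9]
wrist_force: [-2.9, 2.5, 7.1]
opening: 0.057
grasp_force: 44.1
```

Request:
{"api": "play_rows", "payload": {
  "targets": [
    {"grip": 200, "linear": [0, 0, -0.05], "delta_rot": [0, 0, 0]},
    {"grip": 200, "linear": [0, 0, -0.1], "delta_rot": [0, 0, 0]},
    {"grip": 200, "linear": [0, 0, -0.1], "delta_rot": [0, 0, 0]}
  ]
}}

```text
time: 24.35
ee_pos: [0.5119, -0.1138, 0.0141]
tcp_rot: [179.9, 45.1, 80.9]
wrist_force: [-6.4, 5.6, 14.5]
opening: 0.057
grasp_force: 45.0
```

Request:
{"api": "play_rows", "payload": {
  "targets": [
    {"grip": 200, "linear": [0, 0, 0.12], "delta_rot": [0, 0, 0]},
    {"grip": 90, "linear": [0, 0, 0.12], "delta_rot": [0, 0, 0]},
    {"grip": 75, "linear": [0, 0, 0.12], "delta_rot": [0, 0, 0]},
    {"grip": 65, "linear": [0, 0, 0.12], "delta_rot": [0, 0, 0]},
    {"grip": 40, "linear": [0, 0, 0.12], "delta_rot": [0, 0, 0]},
    {"grip": 0, "linear": [0, 0, 0.12], "delta_rot": [0, 0, 0]},
    {"grip": 0, "linear": [0, 0, 0.12], "delta_rot": [0, 0, 0]},
    {"grip": 0, "linear": [0, 0, 0.12], "delta_rot": [0, 0, 0]}
  ]
}}

```text
time: 25.15
ee_pos: [0.5118, -0.1137, 0.0134]
tcp_rot: [180.0, 45.0, 80.9]
wrist_force: [0.0, -0.3, 0.1]
opening: 0.0855
grasp_force: 0.0
```

Request:
{"api": "play_rows", "payload": {
  "targets": [
    {"grip": 0, "linear": [0.1, 0.7, 0.7], "delta_rot": [0, 0, 0]},
    {"grip": 0, "linear": [0.5, 3.4, 3.5], "delta_rot": [0, 0, 0]},
    {"grip": 0, "linear": [1.1, 7, 7], "delta_rot": [0, 0, 0]},
    {"grip": 0, "linear": [1.1, 8, 11], "delta_rot": [0, 0, 0]},
    {"grip": 0, "linear": [1.1, 8, 14], "delta_rot": [0, 0, 0]},
    {"grip": 0, "linear": [1.1, 8, 14], "delta_rot": [0, 0, 0]}
  ]
}}

```text
time: 25.75
ee_pos: [0.5243, -0.0324, 0.1581]
tcp_rot: [179.5, 44.9, 80.6]
wrist_force: [-0.0, 0.6, -0.2]
opening: 0.0856
grasp_force: 0.0
```

```bash
python3 - <<'E'
from stand import *
np.set_printoptions(precision=1,suppress=True)
stand([.5141,-.1009,0],-99)
E
cat > R2.py <<'E'
from go import *
import sys
a=np.radians(-99);X=np.array([np.cos(a),np.sin(a),0]);Y=np.array([-np.sin(a),np.cos(a),0])
g=np.array([.5141,-.1009,0])+float(sys.argv[1])*X+[0,0,.026]
d0=tgt(g,81,-45)[1].as_matrix()[:,2]
print(delta(g-.10*d0,81,-45), delta(g,81,-45))
E
python3 R2.py .0075
```

```text
side 421 p2 [-15.1 -29.2   8.2] p98 [20.5 22.8 55.7]
rim yaw/tilt deg [1.1 0.1] x 18.870069828970887 33
top 353 p2 [-13.8 -29.1  18.1] p98 [21.  27.2 58.6]
rim yaw/tilt deg [ 0.4 -5.7] x 19.200265262299357 46
([-1.93, -13.2, -7.07], [1.5505, -0.2451, 0.0024], array([ 503.9, -165.1,   83.5])) ([-0.82, -6.21, -14.14], [1.5505, -0.2451, 0.0024], array([515. , -95.2,  12.8]))
```

Request:
{"api": "play_rows", "payload": {
  "targets": [
    {"grip": 0, "linear": [-0.8, -5, 1], "delta_rot": [0.13, -0.02, 0]},
    {"grip": 0, "linear": [-1.9, -13.2, 1], "delta_rot": [0.75, -0.12, 0]},
    {"grip": 0, "linear": [-1.9, -13.2, 1], "delta_rot": [1.55, -0.245, 0]},
    {"grip": 0, "linear": [-1.9, -13.2, 1], "delta_rot": [1.55, -0.245, 0]},
    {"grip": 0, "linear": [-1.9, -13.2, 1], "delta_rot": [1.55, -0.245, 0]},
    {"grip": 0, "linear": [-1.9, -13.2, 1], "delta_rot": [1.55, -0.245, 0]},
    {"grip": 0, "linear": [-1.9, -13.2, 1], "delta_rot": [1.55, -0.245, 0]},
    {"grip": 0, "linear": [-1.9, -13.2, 1], "delta_rot": [1.55, -0.245, 0]},
    {"grip": 0, "linear": [-1.9, -13.2, 1], "delta_rot": [1.55, -0.245, 0]},
    {"grip": 0, "linear": [-1.9, -13.2, 1], "delta_rot": [1.55, -0.245, 0]}
  ]
}}

```text
time: 26.85
ee_pos: [0.5038, -0.1661, 0.1636]
tcp_rot: [-179.9, -40.2, 80.8]
wrist_force: [0.0, 0.7, 0.2]
opening: 0.0854
grasp_force: 0.0
```

Request:
{"api": "play_rows", "payload": {
  "targets": [
    {"grip": 0, "linear": [0, 0, 0], "delta_rot": [0.15, -0.024, 0]},
    {"grip": 0, "linear": [0, 0, 0], "delta_rot": [0.15, -0.024, 0]}
  ]
}}

```text
time: 27.05
ee_pos: [0.5024, -0.1669, 0.1576]
tcp_rot: [-179.0, -49.1, 80.0]
wrist_force: [-0.3, 0.1, -1.6]
opening: 0.0857
grasp_force: 0.0
```

```bash
python3 R2.py .0075
```

```text
([0.16, 0.18, -7.42], [-0.0723, -0.0004, 0.0038], array([ 503.9, -165.1,   83.5])) ([1.26, 7.16, -14.49], [-0.0723, -0.0004, 0.0038], array([515. , -95.2,  12.8]))
```

Request:
{"api": "play_rows", "payload": {
  "targets": [
    {"grip": 0, "linear": [0.1, 0.1, -3], "delta_rot": [-0.07, 0, 0]},
    {"grip": 0, "linear": [0.1, 0.1, -6], "delta_rot": [-0.07, 0, 0]},
    {"grip": 0, "linear": [0.1, 0.1, -7.4], "delta_rot": [-0.07, 0, 0]},
    {"grip": 0, "linear": [0.1, 0.1, -7.4], "delta_rot": [-0.07, 0, 0]},
    {"grip": 0, "linear": [0.1, 0.1, -7.4], "delta_rot": [-0.07, 0, 0]}
  ]
}}

```text
time: 27.55
ee_pos: [0.505, -0.1644, 0.0905]
tcp_rot: [179.2, -44.6, 81.6]
wrist_force: [0.0, 0.5, -0.0]
opening: 0.0856
grasp_force: 0.0
```

```bash
python3 R2.py .0075
```

```text
([-0.1, -0.06, -0.7], [0.0086, 0.0084, -0.0009], array([ 503.9, -165.1,   83.5])) ([1.0, 6.92, -7.77], [0.0086, 0.0084, -0.0009], array([515. , -95.2,  12.8]))
```

Request:
{"api": "play_rows", "payload": {
  "targets": [
    {"grip": 0, "linear": [0.2, 1.7, -1.8], "delta_rot": [0, 0, 0]},
    {"grip": 0, "linear": [0.5, 3.4, -3.6], "delta_rot": [0, 0, 0]},
    {"grip": 0, "linear": [0.8, 5, -5.3], "delta_rot": [0, 0, 0]},
    {"grip": 0, "linear": [1.0, 6.3, -6.7], "delta_rot": [0, 0, 0]},
    {"grip": 0, "linear": [1.0, 6.9, -7.2], "delta_rot": [0, 0, 0]},
    {"grip": 0, "linear": [1.0, 6.9, -7.2], "delta_rot": [0, 0, 0]},
    {"grip": 0, "linear": [1.0, 6.9, -7.2], "delta_rot": [0, 0, 0]}
  ]
}}

```text
time: 28.25
ee_pos: [0.5153, -0.0963, 0.0187]
tcp_rot: [179.1, -44.6, 81.6]
wrist_force: [0.9, 0.2, 0.6]
opening: 0.0849
grasp_force: 0.0
```

```bash
python3 R2.py .0075;  python3 -c "
from stand import *
stand([.5141,-.1009,0],-99,('side','top'))"
```

```text
([-1.14, -6.88, 6.48], [0.0086, 0.0096, -0.0005], array([ 503.9, -165.1,   83.5])) ([-0.03, 0.1, -0.59], [0.0086, 0.0096, -0.0005], array([515. , -95.2,  12.8]))
side 421 p2 [-15.46353963 -28.91601079   8.01565481] p98 [21.30851632 23.68543199 55.33583416]
rim yaw/tilt deg [-1.09516427  2.34817275] x 19.865324786109532 34
top 350 p2 [-14.0513389  -29.1034009   18.69493913] p98 [20.69602672 26.51026599 58.55146168]
rim yaw/tilt deg [ 0.37736522 -5.78967666] x 18.961229639352133 46
```

Request:
{"api": "play_rows", "payload": {
  "targets": [
    {"grip": 0, "linear": [0, 0.05, -0.4], "delta_rot": [0.008, 0.009, 0]},
    {"grip": 0, "linear": [0, 0.05, -0.4], "delta_rot": [0.008, 0.009, 0]},
    {"grip": 60, "linear": [0, 0.05, -0.4], "delta_rot": [0.008, 0.009, 0]},
    {"grip": 75, "linear": [0, 0.05, -0.4], "delta_rot": [0.008, 0.009, 0]},
    {"grip": 85, "linear": [0, 0.05, -0.4], "delta_rot": [0.008, 0.009, 0]},
    {"grip": 100, "linear": [0, 0.05, -0.4], "delta_rot": [0.008, 0.009, 0]},
    {"grip": 200, "linear": [0, 0.05, -0.4], "delta_rot": [0.008, 0.009, 0]},
    {"grip": 200, "linear": [0, 0.05, -0.4], "delta_rot": [0.008, 0.009, 0]},
    {"grip": 200, "linear": [0, 0.05, -0.4], "delta_rot": [0.008, 0.009, 0]}
  ]
}}

```text
time: 29.25
ee_pos: [0.5149, -0.0952, 0.0136]
tcp_rot: [-180.0, -45.0, 81.0]
wrist_force: [0.1, -2.1, 2.1]
opening: 0.0573
grasp_force: 42.6
```

Request:
{"api": "play_rows", "payload": {
  "targets": [
    {"grip": 200, "linear": [0, 0, 2], "delta_rot": [0, 0, 0]},
    {"grip": 200, "linear": [0, 0, 4], "delta_rot": [0, 0, 0]},
    {"grip": 200, "linear": [0, 0, 6.3], "delta_rot": [0, 0, 0]},
    {"grip": 200, "linear": [0, -0.2, 7.5], "delta_rot": [-0.13, 0.02, 0]},
    {"grip": 200, "linear": [0, -0.4, 7.5], "delta_rot": [-0.26, 0.04, 0]},
    {"grip": 200, "linear": [-0.1, -0.6, 7.4], "delta_rot": [-0.39, 0.06, 0]},
    {"grip": 200, "linear": [-0.1, -0.9, 7.2], "delta_rot": [-0.52, 0.08, 0]},
    {"grip": 200, "linear": [-0.2, -1.1, 7.1], "delta_rot": [-0.65, 0.1, 0]},
    {"grip": 200, "linear": [-0.2, -1.3, 7.0], "delta_rot": [-0.773, 0.118, 0]}
  ]
}}

```text
time: 30.15
ee_pos: [0.513, -0.1083, 0.0844]
tcp_rot: [179.7, 0.1, 81.1]
wrist_force: [0.4, -0.6, -1.1]
opening: 0.0576
grasp_force: 42.7
```

Request:
{"api": "play_rows", "payload": {
  "targets": [
    {"grip": 200, "linear": [0, -0.2, 0], "delta_rot": [-0.13, 0.02, 0]},
    {"grip": 200, "linear": [-0.1, -0.4, 0.1], "delta_rot": [-0.26, 0.04, 0]},
    {"grip": 200, "linear": [-0.1, -0.6, 0.2], "delta_rot": [-0.39, 0.06, 0]},
    {"grip": 200, "linear": [-0.2, -0.9, 0.3], "delta_rot": [-0.52, 0.08, 0]},
    {"grip": 200, "linear": [-0.2, -1.1, 0.4], "delta_rot": [-0.65, 0.1, 0]},
    {"grip": 200, "linear": [-0.2, -1.3, 0.5], "delta_rot": [-0.776, 0.123, 0]},
    {"grip": 200, "linear": [-0.2, -1.3, 0.5], "delta_rot": [-0.776, 0.123, 0]},
    {"grip": 200, "linear": [-0.2, -1.3, 0.5], "delta_rot": [-0.776, 0.123, 0]},
    {"grip": 200, "linear": [-0.2, -1.3, 0.5], "delta_rot": [-0.776, 0.123, 0]}
  ]
}}

```text
time: 31.05
ee_pos: [0.511, -0.1214, 0.089]
tcp_rot: [179.8, 44.7, 81.0]
wrist_force: [-0.1, 0.4, -2.0]
opening: 0.0573
grasp_force: 42.8
```

```bash
python3 - <<'E'
from held import *
held(-99)
o=bot.get_obs(); R0=Ro.from_euler("xyz",o["tcp_rot"],degrees=True).as_matrix()
g=o["ee_pos"]-R0[:,2]*bot.hold_point_z
print(delta(g,81,45)); print(delta([.504,-.338,.12],81,45))
c=cam("top"); save(c,"t4.png",(310,160,430,250),5)
print([(np.array(d["pixel"]).round(),d["conf"]) for d in bot.pinpoint(c,"boss")])
E
```

```text
g [ 0.513  -0.1084  0.1023]
top 535 [-26.8 -28.3  -7.3] [22.6 27.8 16.6]
top slope deg x,y [-0.6 -0. ] z0 14.2 145
side 166 [-35.2 -30.3 -20.6] [18.4 23.  18.5]
top slope deg x,y [-25.5  -5.3] z0 -3.5 29
([-0.01, -0.01, 0.01], [-0.0049, 0.0037, -0.0018], array([ 510.9, -121.8,   89.5]))
([-0.9, -22.93, 1.74], [-0.0049, 0.0037, -0.0018], array([ 501.9, -351.1,  106.8]))
[]
```

View pics/t4.png

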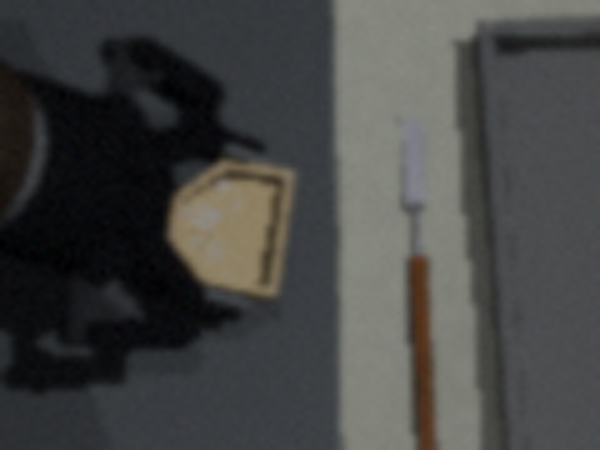

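R's hollow is empty, with no boss at (230,225) in the crop, so R is the reject. I carry it to the pan.

Request:
{"api": "play_rows", "payload": {
  "targets": [
    {"grip": 200, "linear": [0, -1, 1], "delta_rot": [0, 0, 0]},
    {"grip": 200, "linear": [-0.2, -4, 1.7], "delta_rot": [0, 0, 0]},
    {"grip": 200, "linear": [-0.3, -7, 1.7], "delta_rot": [0, 0, 0]},
    {"grip": 200, "linear": [-0.4, -10, 1.7], "delta_rot": [0, 0, 0]},
    {"grip": 200, "linear": [-0.5, -13, 1.7], "delta_rot": [0, 0, 0]},
    {"grip": 200, "linear": [-0.6, -16, 1.7], "delta_rot": [0, 0, 0]},
    {"grip": 200, "linear": [-0.8, -19, 1.7], "delta_rot": [0, 0, 0]},
    {"grip": 200, "linear": [-0.9, -22, 1.7], "delta_rot": [0, 0, 0]},
    {"grip": 200, "linear": [-0.9, -22.9, 1.7], "delta_rot": [0, 0, 0]},
    {"grip": 200, "linear": [-0.9, -22.9, 1.7], "delta_rot": [0, 0, 0]}
  ]
}}

```text
time: 32.25
ee_pos: [0.501, -0.3516, 0.1064]
tcp_rot: [179.8, 44.8, 80.9]
wrist_force: [0.6, 1.1, -1.5]
opening: 0.0572
grasp_force: 42.9
```

```bash
python3 - <<'E'
from held import *
print(delta([.504,-.338,.027],81,45))
c=cam("top"); P=cloud(c,np.ones((400,640),bool)); col=c["color"][c["range_z"]>0].astype(int)
k=(np.hypot(P[:,0]-.504,P[:,1]+.338)<.045)&(col[:,0]-col[:,2]>12); print((P[k].min(0)+P[k].max(0))/2)
k=(P[:,2]>.025)&(P[:,2]<.045)&(P[:,1]<-.23)&(P[:,1]>-.45)&(P[:,0]>.36)&(P[:,0]<.65); print(np.percentile(P[k],[1,99],axis=0))
print(bot.get_obs()["q"])
E
```

```text
([0.1, 0.06, -9.26], [-0.0028, 0.0025, -0.0006], array([ 501.9, -351.1,   13.8]))
[ 0.50207422 -0.33574416  0.14449621]
[[ 0.37917762 -0.42308093  0.02551839]
 [ 0.63085526 -0.27841042  0.04031667]]
[-15.96301934   4.29977366 -13.86126377  64.79958886 -44.36189378
  80.10489234]
```

Request:
{"api": "play_rows", "payload": {
  "targets": [
    {"grip": 200, "linear": [0, 0, -2], "delta_rot": [0, 0, 0]},
    {"grip": 200, "linear": [0, 0, -4], "delta_rot": [0, 0, 0]},
    {"grip": 200, "linear": [0, 0, -6], "delta_rot": [0, 0, 0]},
    {"grip": 200, "linear": [0, 0, -7.3], "delta_rot": [0, 0, 0]},
    {"grip": 200, "linear": [0, 0, -8.2], "delta_rot": [0, 0, 0]},
    {"grip": 200, "linear": [0, 0, -8.6], "delta_rot": [0, 0, 0]},
    {"grip": 200, "linear": [0, 0, -8.8], "delta_rot": [0, 0, 0]},
    {"grip": 200, "linear": [0, 0, -8.9], "delta_rot": [0, 0, 0]},
    {"grip": 200, "linear": [0, 0, -8.9], "delta_rot": [0, 0, 0]}
  ]
}}

```text
time: 33.2
ee_pos: [0.5021, -0.3503, 0.0171]
tcp_rot: [179.9, 44.8, 81.1]
wrist_force: [-0.2, 0.1, 0.1]
opening: 0.0571
grasp_force: 42.9
```

Request:
{"api": "play_rows", "payload": {
  "targets": [
    {"grip": 200, "linear": [0, 0, -0.05], "delta_rot": [0, 0, 0]},
    {"grip": 200, "linear": [0, 0, -0.1], "delta_rot": [0, 0, 0]},
    {"grip": 200, "linear": [0, 0, -0.1], "delta_rot": [0, 0, 0]}
  ]
}}

```text
time: 33.5
ee_pos: [0.5018, -0.3502, 0.0156]
tcp_rot: [179.9, 44.8, 81.1]
wrist_force: [0.7, 0.3, 0.1]
opening: 0.0577
grasp_force: 42.9
```

Request:
{"api": "play_rows", "payload": {
  "targets": [
    {"grip": 200, "linear": [0, 0, -0.05], "delta_rot": [0, 0, 0]},
    {"grip": 200, "linear": [0, 0, -0.1], "delta_rot": [0, 0, 0]},
    {"grip": 200, "linear": [0, 0, -0.1], "delta_rot": [0, 0, 0]}
  ]
}}

```text
time: 33.8
ee_pos: [0.5018, -0.3501, 0.0144]
tcp_rot: [179.9, 44.8, 81.1]
wrist_force: [0.7, 0.1, -0.8]
opening: 0.0574
grasp_force: 42.9
```

Request:
{"api": "play_rows", "payload": {
  "targets": [
    {"grip": 200, "linear": [0, 0, -0.05], "delta_rot": [0, 0, 0]},
    {"grip": 200, "linear": [0, 0, -0.08], "delta_rot": [0, 0, 0]},
    {"grip": 200, "linear": [0, 0, -0.08], "delta_rot": [0, 0, 0]}
  ]
}}

```text
time: 34.1
ee_pos: [0.5018, -0.3501, 0.0136]
tcp_rot: [179.9, 44.8, 81.1]
wrist_force: [-0.7, 0.4, -0.5]
opening: 0.0573
grasp_force: 42.9
```

Request:
{"api": "play_rows", "payload": {
  "targets": [
    {"grip": 200, "linear": [0, 0, -0.05], "delta_rot": [0, 0, 0]},
    {"grip": 200, "linear": [0, 0, -0.05], "delta_rot": [0, 0, 0]}
  ]
}}

```text
time: 34.3
ee_pos: [0.5018, -0.3502, 0.0132]
tcp_rot: [179.9, 44.8, 81.1]
wrist_force: [0.2, 0.1, -0.5]
opening: 0.0575
grasp_force: 43.0
```

```bash
python3 -c "
from held import *
held(-99,('top',))"
```

```text
g [ 0.5039 -0.3371  0.0265]
top 424 [-17.8 -28.8  -7.6] [23.3 28.2 18.5]
top slope deg x,y [-11.4  -1.2] z0 17.3 110
```

Request:
{"api": "play_rows", "payload": {
  "targets": [
    {"grip": 200, "linear": [0, 0, -0.05], "delta_rot": [0, 0, 0]},
    {"grip": 200, "linear": [0, 0, -0.05], "delta_rot": [0, 0, 0]}
  ]
}}

```text
time: 34.55
ee_pos: [0.5019, -0.3503, 0.0131]
tcp_rot: [179.9, 44.8, 81.1]
wrist_force: [-1.4, 1.2, 4.0]
opening: 0.0574
grasp_force: 43.3
```

Request:
{"api": "play_rows", "payload": {
  "targets": [
    {"grip": 200, "linear": [0, 0, -0.05], "delta_rot": [0, 0, 0]},
    {"grip": 200, "linear": [0, 0, -0.05], "delta_rot": [0, 0, 0]}
  ]
}}

```text
time: 34.75
ee_pos: [0.502, -0.3504, 0.0131]
tcp_rot: [179.9, 44.9, 81.1]
wrist_force: [-2.0, 2.8, 7.2]
opening: 0.0574
grasp_force: 43.8
```

Request:
{"api": "play_rows", "payload": {
  "targets": [
    {"grip": 200, "linear": [0, 0, -0.05], "delta_rot": [0, 0, 0]},
    {"grip": 200, "linear": [0, 0, -0.05], "delta_rot": [0, 0, 0]}
  ]
}}

```text
time: 34.95
ee_pos: [0.5021, -0.3505, 0.0131]
tcp_rot: [179.8, 44.9, 81.1]
wrist_force: [-4.1, 3.8, 9.6]
opening: 0.0576
grasp_force: 44.2
```

Contact with the pan floor. I release and withdraw.

Request:
{"api": "play_rows", "payload": {
  "targets": [
    {"grip": 200, "linear": [0, 0, 0.08], "delta_rot": [0, 0, 0]},
    {"grip": 90, "linear": [0, 0, 0.08], "delta_rot": [0, 0, 0]},
    {"grip": 75, "linear": [0, 0, 0.08], "delta_rot": [0, 0, 0]},
    {"grip": 65, "linear": [0, 0, 0.08], "delta_rot": [0, 0, 0]},
    {"grip": 40, "linear": [0, 0, 0.08], "delta_rot": [0, 0, 0]},
    {"grip": 0, "linear": [0, 0, 0.08], "delta_rot": [0, 0, 0]},
    {"grip": 0, "linear": [0, 0, 0.08], "delta_rot": [0, 0, 0]},
    {"grip": 0, "linear": [0, 0, 0.08], "delta_rot": [0, 0, 0]}
  ]
}}

```text
time: 35.75
ee_pos: [0.5018, -0.3501, 0.0124]
tcp_rot: [179.9, 44.8, 81.1]
wrist_force: [0.1, 0.3, 0.7]
opening: 0.0855
grasp_force: 0.0
```

Request:
{"api": "play_rows", "payload": {
  "targets": [
    {"grip": 0, "linear": [0.1, 0.7, 0.7], "delta_rot": [0, 0, 0]},
    {"grip": 0, "linear": [0.5, 3.4, 3.5], "delta_rot": [0, 0, 0]},
    {"grip": 0, "linear": [1.1, 7, 7], "delta_rot": [0, 0, 0]},
    {"grip": 0, "linear": [1.1, 8, 11], "delta_rot": [0, 0, 0]},
    {"grip": 0, "linear": [1.1, 8, 15], "delta_rot": [0, 0, 0]},
    {"grip": 0, "linear": [1.1, 8, 19], "delta_rot": [0, 0, 0]},
    {"grip": 0, "linear": [1.1, 14, 20], "delta_rot": [0, 0, 0]},
    {"grip": 0, "linear": [1.1, 18, 20], "delta_rot": [0, 0, 0]},
    {"grip": 0, "linear": [1.1, 18, 20], "delta_rot": [0, 0, 0]}
  ]
}}

```text
time: 36.65
ee_pos: [0.5136, -0.1656, 0.2134]
tcp_rot: [179.9, 44.8, 81.3]
wrist_force: [0.0, -1.0, -0.0]
opening: 0.0852
grasp_force: 0.0
```

```bash
python3 - <<'E'
from flat import *
flat([.502,-.335]); flat([.459,.106])
c=cam("top"); save(c,"t5.png",(130,60,500,290),2)
print(bot.get_obs()["qd"].round(1),bot.get_obs()["time"])
E
```

```text
slope [0.2 0.1] z 36.1 88 ctr [ 502.4 -333.6   24.1] ext [62.4 57.6 31.1]
slope [ 0.2 -0.2] z 41.0 131 ctr [ 505.3 -338.5   27.8] ext [65.6 60.5 38.5]
slope [-0.2 -0. ] z 37.4 223 ctr [461.9 108.4  24.7] ext [65.1 61.1 31.5]Traceback (most recent call last):
  File "<stdin>", line 2, in <module>
  File "flat.py", line 7, in flat
    top=L[(L[:,2]>np.percentile(L[:,2],95)-5)]
                  ~~~~~~~~~~~~~^^^^^^^^^^^
    return _quantile_unchecked(
        a, q, axis, out, overwrite_input, method, keepdims, weights)
    return _ureduce(a,
                    func=_quantile_ureduce_func,
    ...<5 lines>...
                    overwrite_input=overwrite_input,
                    method=method)
    r = func(a, **kwargs)
    result = _quantile(arr,
                       quantiles=q,
    ...<2 lines>...
                       out=out,
                       weights=wgt)
    slices_having_nans = np.isnan(arr[-1, ...])
                                  ~~~^^^^^^^^^
IndexError: index -1 is out of bounds for axis 0 with size 0
```

Both models measure flat: R in the pan at about (0.503, -0.336), L on the mat. The arm is clear of everything.

Request:
{"api": "play_rows", "payload": {
  "targets": [
    {"grip": 0, "linear": [0, 0, 0], "delta_rot": [0, 0, 0]},
    {"grip": 0, "linear": [0, 0, 0], "delta_rot": [0, 0, 0]}
  ]
}}

```text
time: 37.05
ee_pos: [0.5124, -0.1711, 0.2126]
tcp_rot: [179.9, 44.8, 81.0]
wrist_force: [-0.6, -0.1, 0.3]
opening: 0.0855
grasp_force: 0.0
```

```bash
python3 -c "
from workcell import bot
print(bot.job_done())"
```

```text
the job is handed in; nothing more can be done
None
```

Job handed in at about 37 s: the model with the boss lies teeth down on the mat and the one without it lies teeth down in the grey pan, both measured flat and released; the hand-in returned no verdict, and I did not recheck the other bench items at the end.

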